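# Load the parts washer and key its lid home

### The job

Pull the parts drawer all the way out to its stop, put every bearing cap from it into the blue wash canister, and push the drawer fully shut again. When all the caps are in, lay the lid on the canister's rim with its orange key about a sixth to a quarter of a turn away from the notch, turn it round on the rim (without lifting it off) until the key drops into the notch, and leave it seated flat and fully home. Two to four caps are there; leave the other things where they are.

Things in the scene. Friction and masses are not known exactly. Their poses are not given: they have to be found in the camera images.
- cabinet: grey one-drawer parts cabinet, fixed to the bench, 260 (x) x 240 (y) x 90 (z) mm; origin at the centre of its underside; its drawer faces and slides along its own -x; its place and yaw vary
- cabinet_drawer0 (a joint): travel of the drawer in m: 0 = shut, 0.182 = out against its stop; light friction (about 1 N), stays where it is left. Drawer box 227 (x) by 210 mm (y), 6 mm walls; inner floor 22 mm, wall tops 68 mm, top of the 15 mm thick front panel 77 mm above the bench. Fully out, the front 165 mm of the inside stands clear of the cabinet's roof
- cabinet_drawer0_handle (a point): grip point of the drawer's handle: middle of a level steel bar 11 mm thick, 120 mm long, parallel to the cabinet's y axis, 35 mm in front of the drawer's face (29 mm clear gap), 52 mm above the bench (38 mm below the cabinet's top); it can be pinched from above
- can: blue round wash canister, bolted to the bench, open at the top: outer diameter 184, inner 170, rim 78 mm above the bench, inner floor 6 mm above the bench. Origin at the centre of its underside, z up. One notch in the rim at its own +x. A cap may be let go 20 to 30 mm above its floor. Its place, side and yaw vary
- can_notch (a point): middle of the notch, at the height of the rim, 88.5 mm from the canister's axis along its +x; the notch is about 18 mm wide and 11 mm deep, right through the 7 mm wall, with an orange stripe on the outside below it
- lid: round aluminium lid, 0.45 kg; origin at the centre of its plug's underside, z up. Plug 165 mm diameter, 16 mm deep (lowest 4 mm: 159) enters the canister; plate 184 mm diameter from z 16 to 22 mm. Seated, its origin is 62 mm above the canister's; with the key on the rim beside the notch it rides slightly tilted, 66 to 70 mm above. Starts on the bench, plug down
- lid_grip (a point): middle of the lid's black bar grip, 37 mm above the lid's origin; the bar runs along the lid's own x, 80 mm long, 16 mm wide, from 22 to 52 mm above the lid's origin; pinch it across its width
- lid_key (a point): middle of the lower face of the lid's orange key lug: 88.5 mm from the axis along the lid's +x, 8 mm above the lid's origin. The lug is 12 mm wide, spans 83.5 to 101 mm from the axis and stands 8 mm below the plate
- cap0: dark steel bearing cap, an arched block 60 (x) x 26 (y) x 26 (z) mm, 0.18 kg, with two brass-ringed bolt holes on top; origin at the centre of its underside; starts lying flat in the drawer, long axis about along the drawer; may be absent
- cap1: dark steel bearing cap, an arched block 60 (x) x 26 (y) x 26 (z) mm, 0.18 kg, with two brass-ringed bolt holes on top; origin at the centre of its underside; starts lying flat in the drawer, long axis about along the drawer; may be absent
- cap2: dark steel bearing cap, an arched block 60 (x) x 26 (y) x 26 (z) mm, 0.18 kg, with two brass-ringed bolt holes on top; origin at the centre of its underside; starts lying flat in the drawer, long axis about along the drawer; may be absent
- cap3: dark steel bearing cap, an arched block 60 (x) x 26 (y) x 26 (z) mm, 0.18 kg, with two brass-ringed bolt holes on top; origin at the centre of its underside; starts lying flat in the drawer, long axis about along the drawer; may be absent
- oil_can: the yellow oil can, 60 mm diameter, 150 mm high, standing on the bench; origin at the centre of its underside; not part of the job
- screwdriver: the screwdriver, about 200 mm long, lying on the bench; not part of the job
- wrench: the wrench, about 180 mm long, lying on top of the cabinet; not part of the job
Mind the look-alikes: they are no part of the job. Several things have the shape of the lid; the one meant has the colours described above. Of the things shaped like the can, the blue one is meant.

How it is judged:
On the way, in this order (a step that is already met when the one before it is completed fails the run):
1. the drawer is pulled out to its stop (at least 174 of 182 mm) (value of joint cabinet_drawer0 above 0.174 m), for 0.1 s.
2. every cap is in the canister, with the lid off it (horizontal distance between each of cap0, cap1, cap2, cap3 and can below 0.085 m and z of each of cap0, cap1, cap2, cap3 in the frame of can below 0.06 m and horizontal distance between lid and can above 0.1 m), for 0.2 s.
3. the lid rests on the rim, centred, with its key at least 45 mm from the notch (horizontal distance between lid and can below 0.01 m and z of lid in the frame of can between 0.0645 and 0.075 m and contact force between lid and can above 0.3 N and horizontal distance between lid_key and can_notch above 0.045 m), for 0.15 s.
4. the lid is turned while it rides on the rim (its plug stays in the mouth): the key comes within 40 mm of the notch and has not dropped yet (horizontal distance between lid and can below 0.01 m and z of lid in the frame of can between 0.0645 and 0.075 m and horizontal distance between lid_key and can_notch between 0.01 and 0.04 m), for 0.02 s.
5. the key has dropped into the notch (horizontal distance between lid and can below 0.006 m and z of lid in the frame of can between 0.058 and 0.0645 m and angle between lid's own z axis and vertical below 0.03 rad and horizontal distance between lid_key and can_notch below 0.008 m), for 0.2 s.
At the end, for the whole second after the job is handed in: All caps lie in the canister; the lid is seated on it and at rest: centred within 6 mm, no more than 2.5 mm high, tilted less than 0.03 rad, its key within 8 mm of the middle of the notch; the drawer is shut to within 8 mm (all of step 5 and horizontal distance between each of cap0, cap1, cap2, cap3 and can below 0.085 m and z of each of cap0, cap1, cap2, cap3 in the frame of can below 0.06 m and value of joint cabinet_drawer0 below 0.008 m and linear speed of lid below 0.02 m/s and angular speed of lid below 0.1 rad/s); the robot touches nothing.
It fails at once if the yellow oil can is moved more than 30 mm (distance of oil_can from where it was at the start of the episode above 0.03 m).
It fails at once if the screwdriver is moved more than 30 mm (distance of screwdriver from where it was at the start of the episode above 0.03 m).
It fails at once if the wrench is moved more than 30 mm (distance of wrench from where it was at the start of the episode above 0.03 m).
Of cap0, cap1, cap2, cap3 only 2 to 4 are there at a start; the rules pass over those that are not, and their reading is None.
At some moment in a run one of lid may be knocked a few centimetres aside while the robot is not near it.
Once in a run the grip may slacken for a moment while it holds something.
It also fails if it takes over 210 s, if anything falls off the work surface, if the arm or the gripper's body presses on something with over 40 N, if the wrist force passes 120 N, or if a joint passes its speed limit or range.

### The arm

A 7-joint arm with a two-finger parallel gripper is mounted at the origin on the work surface. World frame = base frame: x ahead of the robot, y to its left, z up, the work surface at z = 0. Lengths are in m, angles in rad, forces in N, time in s.
With the tool pointing down it reaches from about 0.425 to 0.875 m from the base axis. Payload 8.4 kg.
Tool frame: the origin (TCP) lies on the centre line of the jaws, within the pads' length; the fingertips stand 17 mm ahead of it and the grasp point (between the pads) lies 2 mm behind it (r.nose_length is the x of the fingertips in the tool frame, in m); x points along the fingers, y is the direction in which the jaws open and shut, and the axes are right-handed (so a half turn about x gives the same grasp; the last joint's range is limited). The gripper opens to 87 mm and grips with 3 to 60 N. Pads are 19 mm wide; open, the fingers measure 117 mm over their backs; the gripper's body (75 mm by 190 mm) begins 51 mm behind the grasp point.
Start: joints at [1.205, 0.333, 0.04, 1.465, -0.013, 1.343, -0.059], TCP at [0.171, -0.627, 0.24] pointing down, gripper open.
Joint ranges: [-2.58, 2.58], [-0.38, 2.09], [-1.3, 1.39], [0.25, 2.4], [-1.5, 4.64], [0.08, 2.09], [-2.65, 2.65]. Speed limits (rad/s): [2.22, 2.22, 2.79, 2.79, 3.14, 3.14, 3.14].

### API

Orientations are given as a 3x3 rotation matrix whose columns are the frame's x, y, z axes.
In Python, from bench import r, viewer, spotter gives the robot as it stands.
- The arm moves only by the shell command python3 -m crank 'ROWS' [OPENING] [FORCE]. ROWS is JSON, one flat list of numbers, 4 for each row, row after row: the shift along the tool's x, y, z in m, then the turn about the tool's x in degrees. A call has 1 to 20 rows; each row shifts and turns the commanded pose from where the row before left it, along the tool's axes as they then stand; what a row does not reach is not made up. A row lasts 1/10 s, in which the tool goes at most 50 mm and 8.59 degrees, less where a joint would pass 70% of its speed; a pose out of reach is approached as far as the arm can. A call is refused whole if a number of a shift passes 0.05 or a number of a turn 8.59, either way. A call with a gripper value outside its range is refused whole. OPENING is the finger opening in m, from 0 to 0.087, set as the call begins (- or left out, the last holds). The fingers move at their own pace and stop on an object; FORCE is the grip in N (left out, the last holds). Time passes only in rows, so rows that do not move let the fingers close. It gives the time, the measured TCP pose, the force and the opening at its end, in the units of the state.
- r.observe(): the state, without advancing time (a new reading comes with each control period).
- viewer.camera(name): name is "scene" or "top"; returns (picture, depth): 384x512x3 uint8, blue, green, red; 384x512 float32, m along the optical axis (not along the pixel's ray), 0 where there is no reading.
- viewer.get_calibration(name): a dict with "fx", "fy", "cx", "cy" (pixels), "eye" and "rotation" of the camera in the world. Camera axes: x right, y up, looking along -z (the intrinsics and any distortion apply to the point x, -y, -z); pixel columns grow to the right and rows downward; lengths in m; the calibration is good to about 2 mm. A picture is of the moment at which its call begins. get_calibration takes no time and is no camera call.
- r.sign_off(): hands the job in, once; it reports no verdict.
Trained networks look in the newest picture that a camera, given by its name, has taken for a name from the list of things; names that differ only in an ending like _2 or _b are one class to them, and where a whole thing is asked for, a point or a joint stands for the part that bears it (a point fixed in the world has none). Each returns a list of dicts, best first, with "score" (0 to 1); they miss things now and then, are a little off and sometimes report something else, mostly with a low value. They report only what shows in the picture. A call takes as long as a camera call. They do not tell look-alikes from the thing itself.
- spotter.boxes_of(target, camera): "extent" ([left, top, right, bottom] in pixels, round what is visible of it).
The state is a dict: "t": time; "q": joint angles; "qd": joint speeds; "tau": joint torques, N m; "ee_pos": TCP position; "tool_rot": TCP orientation; "wrist_force": force on the tool from outside, world axes, zero at the start; "ft_torque": the same for the moment, N m; "gripper_width": finger opening in m.
Only numpy, scipy, OpenCV 4.12 (cv2) and the standard library are available. Lean on these libraries where they do the work, as an engineer would, in place of code of your own. Each camera call takes 0.05 s, during which the arm holds its last target.

## Working session

There is one attempt and no reset: what is moved stays moved. The work goes in short steps, Python scripts to look and compute and a shell command to move; the robot and the scene stay as the last step left them, time stands still between calls to the robot, and variables do not carry over. Pictures are saved under pics/ and viewed, and the job is handed in when it is done.

```bash
ls -la; mkdir -p pics; python3 - <<'E'
from bench import r, viewer, spotter
import cv2
s=r.observe()
for k in s: print(k,s[k])
for n in("scene","top"):
    p,d=viewer.camera(n); cv2.imwrite(f"pics/{n}0.png",p); print(n,viewer.get_calibration(n))
print(r.nose_length)
E
```

```text
total 12
drwxr-xr-x  3 agent agent 4096 Dec  6 07:14 .
drwxr-xr-x 23 root  root  4096 Dec  6 07:14 ..
drwxr-xr-x  2 agent agent 4096 Dec  6 07:14 pics
t 0.0
q [ 1.20478853  0.33391827  0.03988172  1.46624583 -0.01338765  1.34330981
 -0.05848702]
qd [ 5.02830686e-04 -4.13755530e-04 -1.47159865e-05 -2.34858104e-03
 -3.41769394e-04 -5.59108750e-04  1.95955522e-03]
tau [ 7.92068895e-04 -6.56355572e+01  1.33529730e+00 -4.03811717e+01
 -5.98674291e-02  4.49796533e-02  1.28377251e-04]
ee_pos [ 0.17122526 -0.62659191  0.23866706]
tool_rot [[-5.44781079e-04  2.63644783e-01 -9.64619682e-01]
 [ 1.52074548e-03 -9.64618492e-01 -2.63645316e-01]
 [-9.99998695e-01 -1.61057000e-03  1.24569291e-04]]
wrist_force [ 0.25404322 -0.14997249  0.13157618]
ft_torque [ 0.02404525 -0.0261232   0.02564827]
gripper_width 0.08730632441346713
scene {'fx': 350.3422840038097, 'fy': 350.3422840038097, 'cx': 258.4337485485051, 'cy': 191.97194979619812, 'eye': array([1.15837109, 0.21344874, 0.83309982]), 'rotation': array([[-0.16558306, -0.72787876,  0.66541323],
       [ 0.98615247, -0.11587793,  0.11864065],
       [-0.0092493 ,  0.67584379,  0.73698686]])}
top {'fx': 385.35648374867867, 'fy': 385.35648374867867, 'cx': 254.79245535479953, 'cy': 192.51221292544093, 'eye': array([0.28154149, 0.0906717 , 1.30748869]), 'rotation': array([[ 9.83794879e-04,  9.85028923e-01, -1.72386346e-01],
       [-9.99992933e-01,  1.59455233e-03,  3.40451696e-03],
       [ 3.62842673e-03,  1.72381779e-01,  9.85023531e-01]])}
0.017
```

View pics/scene0.png

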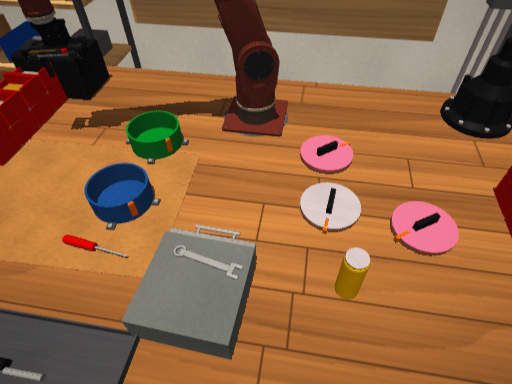

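View pics/top0.png

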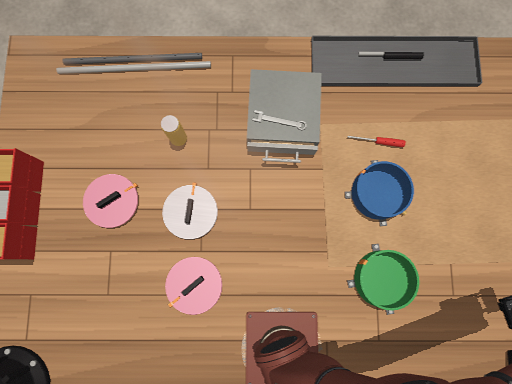

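Top view: the blue canister is at (382,191), its green look-alike at (386,280). The silver lid is at (190,211), with pink look-alikes at (110,201) and (193,285). The cabinet is at (285,110) with its handle at (281,158). The oil can is at (173,130), the screwdriver at (377,141) and the wrench at (280,120). I choose the blue canister and the silver lid.

```bash
cat > h.py <<'E'
from bench import r, viewer, spotter
import cv2, numpy as np
from scipy.optimize import least_squares
def cloud(cam,p=None,d=None):
    if p is None: p,d=viewer.camera(cam)
    c=viewer.get_calibration(cam)
    v,u=np.mgrid[0:384,0:512]
    P=np.stack([(u-c['cx'])/c['fx']*d,-(v-c['cy'])/c['fy']*d,-d],-1)
    W=P@np.array(c['rotation']).T+c['eye']
    W[d<=0]=np.nan
    return p,W
def proj(cam,X):
    c=viewer.get_calibration(cam)
    q=(np.asarray(X,float)-c['eye'])@np.array(c['rotation'])
    return np.stack([c['cx']+c['fx']*q[...,0]/-q[...,2], c['cy']+c['fy']*q[...,1]/q[...,2]],-1)
def ray(cam,uv,z):
    c=viewer.get_calibration(cam)
    uv=np.asarray(uv,float)
    dr=np.stack([(uv[...,0]-c['cx'])/c['fx'],-(uv[...,1]-c['cy'])/c['fy'],-np.ones(uv.shape[:-1])],-1)@np.array(c['rotation']).T
    t=(z-c['eye'][2])/dr[...,2]
    return c['eye']+dr*t[...,None]
def circ(xy,R=None):
    f=lambda a: np.hypot(xy[:,0]-a[0],xy[:,1]-a[1])-(R if R else a[2])
    m=np.median(xy,0)
    s=least_squares(f,[*m,.09],loss='soft_l1',f_scale=.003)
    return s.x
def orange(p):
    h=cv2.cvtColor(p,cv2.COLOR_BGR2HSV)
    return (h[...,0]>=7)&(h[...,0]<=17)&(h[...,1]>200)&(h[...,2]>170)
def st():
    s=r.observe(); R=s['tool_rot']
    print('t',round(s['t'],2),'pos',s['ee_pos'].round(4),'yaw y-axis',np.degrees(np.arctan2(R[1,1],R[0,1])).round(2),'tilt',(R[:,0]).round(4),'F',s['wrist_force'].round(1),'w',round(s['gripper_width'],4))
    return s
E
python3 - <<'E'
from h import *
st()
for cam in("top","scene"):
    p,W=cloud(cam); print(cam)
    Z=W[...,2]
    h=cv2.cvtColor(p,cv2.COLOR_BGR2HSV)
    print(' bench z',np.nanmedian(Z[200:260,270:330]) )
    # can rim
    blue=(h[...,0]>100)&(h[...,0]<125)&(h[...,1]>120)
    m=blue&(abs(Z-.078)<.005)&(W[...,1]<0); 
    print(' can',m.sum(),circ(W[m][:,:2]), np.median(Z[m]))
    m=(abs(Z-.09)<.006)&(W[...,0]>.4)&(abs(W[...,1])<.3)&(h[...,1]<90)
    pts=W[m][:,:2].astype(np.float32); rc=cv2.minAreaRect(pts*1000); print(' cab',m.sum(),rc, np.median(Z[m]),pts.mean(0))
    o=orange(p); n,l,sts,cen=cv2.connectedComponentsWithStats(o.astype(np.uint8))
    for i in range(1,n):
        if sts[i,4]>4: print(' orange',cen[i].round(1),sts[i,4],np.nanmedian(W[l==i],0).round(4))
    for t in("lid","can","cabinet_drawer0_handle","oil_can","screwdriver","lid_key","lid_grip","can_notch","cabinet"):
        print(' ',t,[(np.round(b['extent']).astype(int).tolist(),round(b['score'],2)) for b in spotter.boxes_of(t,cam)][:4])
p,W=cloud("top")
cv2.imwrite("pics/crop1.png",cv2.resize(p[130:330,60:440],None,fx=2,fy=2,interpolation=cv2.INTER_NEAREST))
E
```

```text
t 0.1 pos [ 0.1712 -0.6266  0.2387] yaw y-axis -74.71 tilt [-5.0e-04  1.4e-03 -1.0e+00] F [-0.2 -0.1  0.2] w 0.0868
top
 bench z 0.0006855756314249062
 can 359 [ 0.5102939  -0.33456568  0.08818541] 0.0780459540952918
 cab 4695 ((793.18310546875, -10.545875549316406), (240.0492401123047, 249.3743133544922), 86.96212005615234) 0.09059953120515396 [ 0.7915619  -0.01164315]
  lid [([163, 184, 216, 238], 0.9), ([166, 256, 221, 315], 0.86), ([83, 177, 139, 226], 0.64)]
  can [([343, 160, 414, 226], 0.95), ([347, 242, 417, 311], 0.93)]
  cabinet_drawer0_handle [([246, 139, 318, 163], 0.59), ([163, 181, 217, 240], 0.52), ([343, 161, 414, 225], 0.19)]
  oil_can [([164, 112, 188, 145], 0.94), ([345, 158, 410, 227], 0.75), ([161, 184, 217, 239], 0.58)]
  screwdriver [([372, 136, 405, 144], 0.54)]
  lid_key [([83, 174, 136, 231], 0.95), ([166, 256, 221, 315], 0.85), ([164, 182, 220, 241], 0.63)]
  lid_grip [([164, 183, 217, 240], 0.91), ([166, 256, 224, 314], 0.67), ([81, 173, 137, 230], 0.63)]
  can_notch [([346, 158, 412, 227], 0.95), ([347, 242, 421, 313], 0.78)]
  cabinet [([243, 68, 322, 16
[... 619 characters left out ...]
 [([391, 203, 462, 251], 0.89), ([299, 179, 364, 232], 0.88), ([298, 133, 355, 172], 0.75)]
  can [([129, 110, 189, 161], 0.9), ([85, 161, 163, 231], 0.62), ([62, 233, 126, 257], 0.28)]
  cabinet_drawer0_handle [([169, 224, 254, 245], 0.62)]
  oil_can [([333, 247, 370, 295], 0.8)]
  screwdriver [([62, 234, 126, 257], 0.73)]
  lid_key [([301, 182, 361, 233], 0.92), ([391, 203, 458, 252], 0.9)]
  lid_grip [([300, 182, 361, 233], 0.89), ([304, 139, 353, 170], 0.79), ([389, 202, 461, 252], 0.65), ([170, 224, 254, 249], 0.44)]
  can_notch [([84, 161, 160, 229], 0.79), ([125, 108, 190, 164], 0.59), ([333, 246, 371, 298], 0.42), ([171, 218, 254, 246], 0.38)]
  cabinet [([126, 227, 256, 356], 0.92)]
```

View pics/crop1.png

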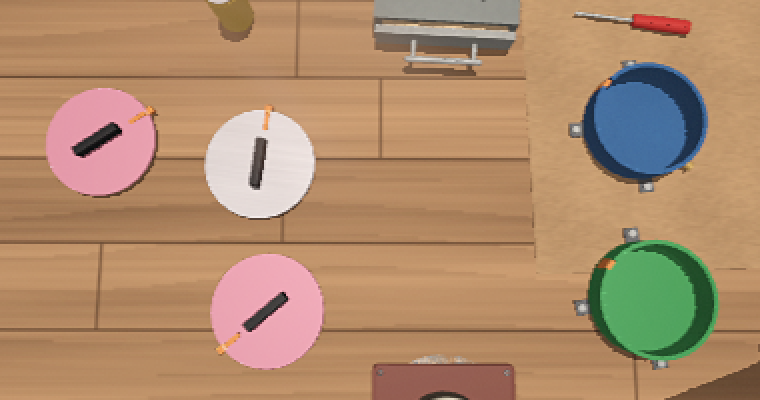

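```bash
python3 - <<'E'
from h import *
p,W=cloud("top"); q,V=cloud("scene")
a=cv2.resize(p[155:230,340:420],None,fx=5,fy=5,interpolation=cv2.INTER_CUBIC)
b=cv2.resize(q[155:230,80:160],None,fx=5,fy=5,interpolation=cv2.INTER_CUBIC)
cv2.imwrite("pics/crop2.png",np.hstack([a,b]))
# cabinet front edge / handle
for X in(W,V):
    Z=X[...,2]
    m=(X[...,0]>.55)&(X[...,0]<.72)&(abs(X[...,1])<.15)&(Z>.03)
    print(m.sum()); 
    m2=m&(Z>.042)&(Z<.065)&(X[...,0]<.655)
    w=X[m2]; print('handle',len(w),w.mean(0).round(4),w.min(0).round(4),w.max(0).round(4))
    if len(w)>5: print(np.polyfit(w[:,1],w[:,0],1))
    m3=m&(abs(Z-.09)<.004); w=X[m3]
    bins=np.arange(-.13,.11,.03)
    print('front edge',[(round(y,3),round(w[(w[:,1]>y)&(w[:,1]<y+.03)][:,0].min(),4)) for y in bins if ((w[:,1]>y)&(w[:,1]<y+.03)).any()])
# lid silver
for X,pp in((W,p),(V,q)):
    Z=X[...,2]
    h=cv2.cvtColor(pp,cv2.COLOR_BGR2HSV)
    m=(abs(Z-.022)<.006)&(h[...,1]<60)&(X[...,1]>.08)&(X[...,1]<.35)&(abs(X[...,0]-.42)<.15)
    w=X[m]; print('lid',m.sum(),circ(w[:,:2],.092)[:2], w.mean(0),(w.min(0)+w.max(0))/2)
    m=(Z>.03)&(abs(X[...,1]-.24)<.1)&(abs(X[...,0]-.42)<.1)
    w=X[m]; rc=cv2.minAreaRect((w[:,:2]*1000).astype(np.float32)); print('grip',m.sum(),rc,np.median(w[:,2]))
E
```

```text
1971
handle 306 [ 0.6306 -0.001   0.0551] [ 0.604  -0.1191  0.042 ] [0.655  0.1129 0.0648]
[0.0540879  0.63067214]
front edge [(np.float64(-0.13), np.float64(0.6634)), (np.float64(-0.1), np.float64(0.6643)), (np.float64(-0.07), np.float64(0.6663)), (np.float64(-0.04), np.float64(0.6674)), (np.float64(-0.01), np.float64(0.6695)), (np.float64(0.02), np.float64(0.6726)), (np.float64(0.05), np.float64(0.6723)), (np.float64(0.08), np.float64(0.6743))]
2300
handle 204 [ 6.133e-01 -5.000e-04  5.680e-02] [ 0.6022 -0.065   0.0504] [0.6352 0.063  0.0617]
[0.05285191 0.61335238]
front edge [(np.float64(-0.13), np.float64(0.6614)), (np.float64(-0.1), np.float64(0.6624)), (np.float64(-0.07), np.float64(0.6629)), (np.float64(-0.04), np.float64(0.6651)), (np.float64(-0.01), np.float64(0.6668)), (np.float64(0.02), np.float64(0.6682)), (np.float64(0.05), np.float64(0.6698)), (np.float64(0.08), np.float64(0.6725))]
lid 1619 [0.44263285 0.35105846] [0.43916481 0.28743951 0.02245646] [0.44285214 0.28287407 0.02201577]
grip 148 ((417.52374267578125, 305.09747314453125), (124.27962493896484, 26.468544006347656), 1.9193010330200195) 0.051162146333560976
lid 1554 [0.43557785 0.35110764] [0.44681501 0.28748975 0.02324863] [0.44091106 0.28243553 0.02223074]
grip 134 ((439.0384216308594, 305.3935852050781), (15.613409996032715, 81.52014923095703), 83.00799560546875) 0.052578978265166276
```

View pics/crop2.png

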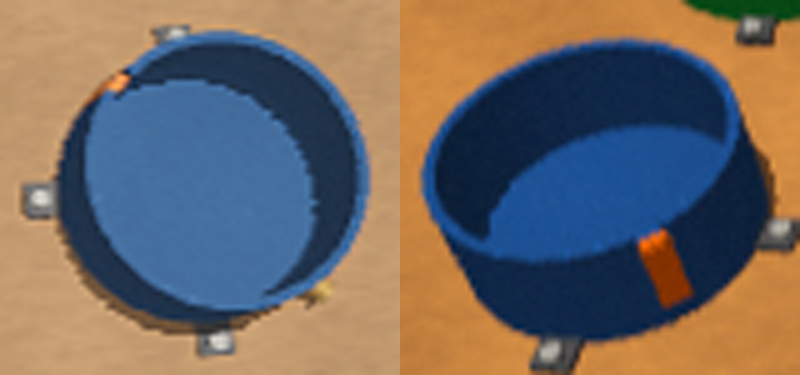

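```bash
python3 - <<'E'
from h import *
p,W=cloud("top"); q,V=cloud("scene")
for X in(W,V):
    Z=X[...,2]
    m=(X[...,0]>.58)&(X[...,0]<.645)&(abs(X[...,1])<.045)&(Z>.045)&(Z<.07)
    w=X[m]
    print(len(w),np.histogram(w[:,0]+0.053*0-.0535*w[:,1],bins=np.arange(.58,.66,.004)))
    print(np.histogram(Z[m],bins=8))
    k=w[(w[:,0]<.62)]; print(k.mean(0),np.polyfit(k[:,1],k[:,0],1))
    m=(X[...,0]>.58)&(X[...,0]<.62)&(abs(X[...,1])<.1)&(Z>.045)
    print(X[m].min(0),X[m].max(0))
for X,pp in((W,p),(V,q)):
    Z=X[...,2]; h=cv2.cvtColor(pp,cv2.COLOR_BGR2HSV)
    m=(abs(Z-.022)<.006)&(np.hypot(X[...,0]-.439,X[...,1]-.305)<.11)
    w=X[m]; print('lid',m.sum(),(w.min(0)+w.max(0))/2,w.max(0)-w.min(0))
    cnt=max(cv2.findContours(m.astype(np.uint8),0,1)[0],key=cv2.contourArea)[:,0]
    e=np.array([X[v,u] for u,v in cnt]); print(circ(e[:,:2]))
    m=(Z>.03)&(np.hypot(X[...,0]-.439,X[...,1]-.305)<.08)
    w=X[m]; rc=cv2.minAreaRect((w[:,:2]*1000).astype(np.float32)); print('grip',m.sum(),rc,w.mean(0))
s=r.observe(); print(np.hypot(*s['ee_pos'][:2]))
E
```

```text
91 (array([ 0,  0,  0,  0,  0,  0,  9, 40, 27, 12,  0,  0,  0,  0,  0,  0,  3,
        0,  0,  0]), array([0.58 , 0.584, 0.588, 0.592, 0.596, 0.6  , 0.604, 0.608, 0.612,
       0.616, 0.62 , 0.624, 0.628, 0.632, 0.636, 0.64 , 0.644, 0.648,
       0.652, 0.656, 0.66 ]))
(array([ 2,  5,  9, 25, 32, 13,  4,  1]), array([0.04731433, 0.04963322, 0.05195212, 0.05427102, 0.05658992,
       0.05890881, 0.06122771, 0.06354661, 0.0658655 ]))
[ 0.61179903 -0.00094134  0.05678503] [0.05445525 0.6118503 ]
[ 0.6042293  -0.06480563  0.0493762 ] [0.61916673 0.06240537 0.0658655 ]
130 (array([ 0,  0,  0,  0,  0,  0, 17, 41, 69,  3,  0,  0,  0,  0,  0,  0,  0,
        0,  0,  0]), array([0.58 , 0.584, 0.588, 0.592, 0.596, 0.6  , 0.604, 0.608, 0.612,
       0.616, 0.62 , 0.624, 0.628, 0.632, 0.636, 0.64 , 0.644, 0.648,
       0.652, 0.656, 0.66 ]))
(array([ 5,  7, 12, 16, 21, 26, 24, 19]), array([0.05033829, 0.05162803, 0.05291777, 0.05420751, 0.05549725,
       0.05678698, 0.05807672, 0.05936646, 0.0606562 ]))
[6.11865345e-01 6.00931672e-04 5.66874190e-02] [0.04849523 0.6118362 ]
[ 0.60327479 -0.06503781  0.05012923] [0.61883266 0.06412085 0.06127454]
lid 2128 [0.44813051 0.30731084 0.02202077] [0.19055741 0.18279031 0.01193211]
[0.44244657 0.30616582 0.09027687]
grip 147 ((448.850341796875, 311.4999084472656), (94.33711242675781, 36.46527862548828), 0.62442547082901) [0.44093801 0.30499314 0.0502429 ]
lid 2113 [0.44308994 0.30485615 0.02197357] [0.1934607  0.18133882 0.01122016]
[0.44041795 0.30542253 0.09062567]
grip 130 ((440.6012268066406, 305.15081787109375), (15.601692199707031, 80.0335693359375), 83.08145141601562) [0.44821683 0.30448124 0.05058571]
0.649964639472023
```

```bash
cat >> h.py <<'E'
def plan(pos,yaw=None):
    """needed turn (deg, first) then shift along the tool axes after that turn; straight-down tool assumed"""
    s=st(); R=s['tool_rot']; cur=np.degrees(np.arctan2(R[1,1],R[0,1]))
    if yaw is None: yaw=cur
    turn=-((yaw-cur+90)%180-90)
    y=np.radians(cur-turn); d=np.asarray(pos)-s['ee_pos']
    print('turn %.2f  dx %.4f dy %.4f dz %.4f (q7 %.2f q1 %.2f)'%(turn,-d[2],d@[np.cos(y),np.sin(y),0],d@[np.sin(y),-np.cos(y),0],s['q'][6],s['q'][0]))
E
python3 -m crank '[0,0,0,-8, 0,0,0,-8, 0,0,0,-8, 0,0,0,-8, 0,0,0,-8, 0,0,0,-8, 0,0,0,-8, 0,0,0,-8, 0,0,0,-7.7]' 0.024
python3 -c "
from h import *
plan([.612,0,.14],-3)"
```

```text
t: 2.25
ee_pos: [0.1713, -0.627, 0.2395]
tool_rot: [[0.0, 0.999, -0.047], [0.0, -0.047, -0.999], [-1.0, 0.0, -0.0]]
wrist_force: [-0.7, -1.0, 0.3]
gripper_width: 0.0267
t 2.25 pos [ 0.1713 -0.627   0.2395] yaw y-axis -2.69 tilt [ 0.  0. -1.] F [-0.7 -1.   0.3] w 0.0267
turn 0.31  dx 0.0995 dy 0.4073 dz -0.6492 (q7 1.15 q1 1.34)
```

```bash
python3 -m crank '[0,0.027,-0.042,0.3, 0,0.027,-0.042,0, 0,0.027,-0.042,0, 0,0.027,-0.042,0, 0,0.027,-0.042,0, 0,0.027,-0.042,0, 0,0.027,-0.042,0, 0,0.027,-0.042,0, 0,0.027,-0.042,0, 0,0.027,-0.042,0, 0,0.027,-0.042,0, 0,0.027,-0.042,0, 0.02,0.027,-0.042,0, 0.02,0.027,-0.042,0, 0.02,0.027,-0.042,0, 0.02,0,-0.018,0,0,0,0,0]'
python3 -c "
from h import *
plan([.612,0,.062],-3)
p,W=cloud('scene'); cv2.imwrite('pics/s2.png',p)"
```

```text
t: 3.95
ee_pos: [0.6055, -0.0076, 0.1609]
tool_rot: [[-0.004, 0.999, -0.052], [0.002, -0.052, -0.999], [-1.0, -0.005, -0.002]]
wrist_force: [0.8, 0.2, -0.4]
gripper_width: 0.024
t 3.95 pos [ 0.6055 -0.0076  0.1609] yaw y-axis -2.99 tilt [-0.0045  0.0025 -1.    ] F [ 0.8  0.2 -0.4] w 0.024
turn 0.01  dx 0.0989 dy 0.0061 dz -0.0079 (q7 -0.29 q1 0.46)
```

View pics/s2.png

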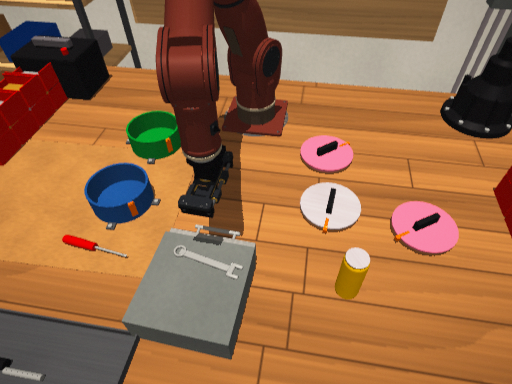

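The gripper is at (205,185) above the handle at (215,232), and nothing else has moved.

```bash
python3 -m crank '[0,0,0,0,0,0,0,0]'
python3 -c "
from h import *
plan([.612,0,.062],-3)"
```

```text
t: 4.2
ee_pos: [0.6071, -0.0137, 0.1649]
tool_rot: [[0.002, 0.998, -0.06], [-0.001, -0.06, -0.998], [-1.0, 0.002, 0.001]]
wrist_force: [-0.4, -0.2, -0.1]
gripper_width: 0.0237
t 4.2 pos [ 0.6071 -0.0137  0.1649] yaw y-axis -3.45 tilt [ 0.0015 -0.001  -1.    ] F [-0.4 -0.2 -0.1] w 0.0237
turn -0.45  dx 0.1029 dy 0.0042 dz -0.0140 (q7 -0.29 q1 0.47)
```

```bash
python3 -m crank '[0,0.004,-0.014,-0.4,0,0,0,0,0.02,0,0,0,0.02,0,0,0,0,0,0,0,0,0,0,0]'
python3 -c "
from h import *
plan([.612,0,.062],-3);plan([.612,0,.062],-3)"
```

```text
t: 4.8
ee_pos: [0.6116, 0.0021, 0.1242]
tool_rot: [[-0.0, 0.999, -0.051], [0.0, -0.051, -0.999], [-1.0, -0.0, -0.0]]
wrist_force: [0.5, 0.7, 0.1]
gripper_width: 0.0241
t 4.8 pos [0.6116 0.0021 0.1242] yaw y-axis -2.9 tilt [-2.e-04  3.e-04 -1.e+00] F [0.5 0.7 0.1] w 0.0241
turn 0.10  dx 0.0622 dy 0.0005 dz 0.0020 (q7 -0.33 q1 0.43)
t 4.8 pos [0.6116 0.0021 0.1242] yaw y-axis -2.9 tilt [-2.e-04  3.e-04 -1.e+00] F [0.5 0.7 0.1] w 0.0241
turn 0.10  dx 0.0622 dy 0.0005 dz 0.0020 (q7 -0.33 q1 0.43)
```

```bash
python3 -m crank '[0.015,0,0,0,0.015,0,0,0,0.015,0,0,0,0.012,0,0,0,0.005,0,0,0,0,0,0,0]'
python3 -m crank '[0,0,0,0,0,0,0,0,0,0,0,0,0,0,0,0]' 0 40
python3 -c "
from h import *
plan([.430,.0095,.062],-3)
p,W=cloud('scene'); cv2.imwrite('pics/s3.png',cv2.resize(p[150:300,120:320],None,fx=4,fy=4))"
```

```text
t: 5.4
ee_pos: [0.6109, 0.0019, 0.0607]
tool_rot: [[-0.002, 0.999, -0.051], [0.0, -0.051, -0.999], [-1.0, -0.002, -0.0]]
wrist_force: [0.3, -0.4, -0.0]
gripper_width: 0.0244
t: 5.8
ee_pos: [0.612, 0.002, 0.0625]
tool_rot: [[0.001, 0.999, -0.051], [-0.0, -0.051, -0.999], [-1.0, 0.001, -0.0]]
wrist_force: [-0.2, 0.8, 2.3]
gripper_width: 0.0097
t 5.8 pos [0.612  0.002  0.0625] yaw y-axis -2.91 tilt [ 0.0011 -0.     -1.    ] F [-0.2  0.8  2.3] w 0.0097
turn 0.09  dx 0.0005 dy -0.1821 dz 0.0020 (q7 -0.36 q1 0.41)
```

View pics/s3.png

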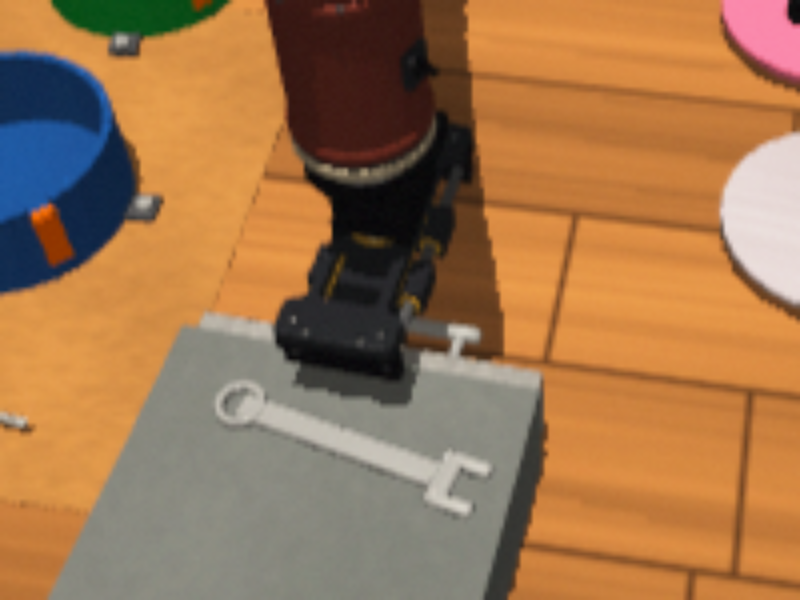

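The handle is pinched at (430,325) in the crop, and the wrench is clear. Now I pull.

```bash
python3 -m crank '[0,-0.01,0,0,0,-0.018,0,0,0,-0.018,0,0,0,-0.018,0,0,0,-0.018,0,0,0,-0.018,0,0,0,-0.018,0,0,0,-0.018,0,0,0,-0.018,0,0,0,-0.01,0,0,0,0,0,0,0,0,0,0]'
python3 -c "
from h import *
plan([.430,.0115,.062],-3)"
```

```text
t: 7.05
ee_pos: [0.4474, 0.0104, 0.0623]
tool_rot: [[0.001, 0.999, -0.051], [-0.001, -0.051, -0.999], [-1.0, 0.001, 0.001]]
wrist_force: [-0.1, 0.8, 5.1]
gripper_width: 0.0099
t 7.05 pos [0.4474 0.0104 0.0623] yaw y-axis -2.91 tilt [ 8.e-04 -6.e-04 -1.e+00] F [-0.1  0.8  5.1] w 0.0099
turn 0.09  dx 0.0003 dy -0.0174 dz -0.0002 (q7 -0.29 q1 0.55)
```

```bash
python3 -m crank '[0,-0.01,0,0,0,-0.006,0,0,0,-0.003,0,0,0,0,0,0,0,0,0,0]'
python3 -c "
from h import *
plan([.430,.0115,.062],-3)"
```

```text
t: 7.55
ee_pos: [0.4374, 0.011, 0.063]
tool_rot: [[0.02, 0.998, -0.051], [0.002, -0.052, -0.999], [-1.0, 0.02, -0.004]]
wrist_force: [49.6, -2.3, -52.5]
gripper_width: 0.0099
t 7.55 pos [0.4374 0.011  0.063 ] yaw y-axis -2.95 tilt [ 0.0203  0.0025 -0.9998] F [ 49.6  -2.3 -52.5] w 0.0099
turn 0.05  dx 0.0010 dy -0.0075 dz -0.0002 (q7 -0.27 q1 0.56)
```

```bash
python3 -m crank '[0,0.002,0,0,0,0,0,0]'
python3 -c "
from h import *
s=st(); print(s['q'].round(3), s['wrist_force'])
p,X=cloud('scene'); cv2.imwrite('pics/s4.png',p)
Z=X[...,2]
m=(abs(Z-.077)<.006)&(X[...,0]>.42)&(X[...,0]<.53)&(abs(X[...,1])<.12)
w=X[m]; 
for y in np.arange(-.12,.12,.03):
    k=w[(w[:,1]>y)&(w[:,1]<y+.03)]
    if len(k)>3: print(round(y+.015,3),len(k),k[:,0].min().round(4),k[:,0].max().round(4))
"
```

```text
t: 7.75
ee_pos: [0.4376, 0.011, 0.0628]
tool_rot: [[0.016, 0.999, -0.051], [0.002, -0.051, -0.999], [-1.0, 0.016, -0.003]]
wrist_force: [38.0, -2.4, -36.8]
gripper_width: 0.0096
t 7.75 pos [0.4376 0.011  0.0628] yaw y-axis -2.95 tilt [ 0.0157  0.002  -0.9999] F [ 38.   -2.4 -36.8] w 0.0096
[ 0.559  0.131 -0.711  2.139  0.111  0.89  -0.268] [ 38.0481968   -2.3557216  -36.75219459]
-0.105 44 0.4636 0.529
-0.075 52 0.4673 0.487
-0.045 32 0.4676 0.4894
-0.015 15 0.482 0.4864
0.015 17 0.4832 0.4937
0.045 51 0.4732 0.4951
0.075 54 0.4758 0.4938
0.105 54 0.4775 0.4936
```

View pics/s4.png

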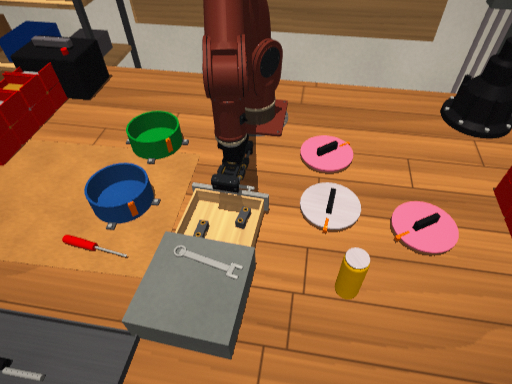

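The drawer is out, with two caps visible at (201,229) and (243,217). About 38 N at x=0.4376 suggests the stop, but the travel from the start is only 175 mm. The drawer may have started slightly ajar, so I'll check by pushing it shut and pulling it out again.

```bash
python3 -m crank '[0,0.01,0,0,0,0.018,0,0,0,0.018,0,0,0,0.018,0,0,0,0.018,0,0,0,0.018,0,0,0,0.018,0,0,0,0.018,0,0,0,0.018,0,0,0,0.018,0,0,0,0.007,0,0,0,0,0,0,0,0,0,0]'
python3 -c "
from h import *
plan([.612,.0020,.062],-3)"
python3 -m crank '[0,0.003,0,0,0,0.003,0,0,0,0,0,0]'
python3 -m crank '[0,0.003,0,0,0,0.003,0,0,0,0,0,0]'
```

```text
t: 9.1
ee_pos: [0.6096, 0.0021, 0.0625]
tool_rot: [[0.001, 0.999, -0.051], [0.0, -0.051, -0.999], [-1.0, 0.001, -0.0]]
wrist_force: [0.4, -0.3, 6.0]
gripper_width: 0.0096
t 9.1 pos [0.6096 0.0021 0.0625] yaw y-axis -2.91 tilt [ 9.e-04  0.e+00 -1.e+00] F [ 0.4 -0.3  6. ] w 0.0096
turn 0.09  dx 0.0005 dy 0.0024 dz -0.0000 (q7 -0.37 q1 0.42)
t: 9.4
ee_pos: [0.6154, 0.0018, 0.0625]
tool_rot: [[0.001, 0.999, -0.051], [-0.0, -0.051, -0.999], [-1.0, 0.001, 0.0]]
wrist_force: [0.8, -0.3, 6.0]
gripper_width: 0.0096
t: 9.7
ee_pos: [0.6195, 0.0016, 0.0624]
tool_rot: [[-0.004, 0.999, -0.051], [-0.001, -0.051, -0.999], [-1.0, -0.003, 0.001]]
wrist_force: [-8.1, 0.1, 14.0]
gripper_width: 0.0096
```

Shut is at x≈0.6195 and out is at 0.4376, so the travel is 182 mm. The drawer did start about 7 mm ajar, and the stop had been reached. I pull it out again.

```bash
python3 -m crank '[0,-0.01,0,0,0,-0.018,0,0,0,-0.018,0,0,0,-0.018,0,0,0,-0.018,0,0,0,-0.018,0,0,0,-0.018,0,0,0,-0.018,0,0,0,-0.018,0,0,0,-0.018,0,0,0,-0.01,0,0,0,-0.004,0,0,0,0,0,0,0,0,0,0]'

```

```text
t: 11.1
ee_pos: [0.4378, 0.0109, 0.0625]
tool_rot: [[0.006, 0.999, -0.051], [0.0, -0.051, -0.999], [-1.0, 0.006, -0.001]]
wrist_force: [12.8, -0.2, -6.3]
gripper_width: 0.0099
```

Against the stop with 13 N. I release, rise and look at the caps.

```bash
python3 -m crank '[0,0.002,0,0,0,0,0,0,0,0,0,0]' 0.026
python3 -m crank '[-0.02,0,0,0,-0.04,0,0,0,-0.05,0,0,0,-0.03,0,0,0,0,0.0,-0.04,0,0,0.0,-0.05,0,0,0.0,-0.05,0,0,0.02,-0.05,0,0,0.02,-0.05,0,0,0,0,0]' 0.06
python3 -c "
from h import *
st()
for c in ('top','scene'):
    p,X=cloud(c); cv2.imwrite('pics/%s5.png'%c,p)
    print(c,[(np.round(b['extent']).astype(int).tolist(),round(b['score'],2)) for b in spotter.boxes_of('cap0',c)])
    uv=proj(c,[[.5,.11,.03],[.68,.09,.03],[.68,-.12,.03],[.48,-.1,.03]]); a=uv.min(0).astype(int)-15; b=uv.max(0).astype(int)+15
    cr=p[a[1]:b[1],a[0]:b[0]]; print(a,b); cv2.imwrite('pics/%s5c.png'%c,cv2.resize(cr,None,fx=5,fy=5,interpolation=cv2.INTER_CUBIC)[:600,:800])
"
```

```text
t: 11.4
ee_pos: [0.4366, 0.0106, 0.0614]
tool_rot: [[-0.002, 0.999, -0.051], [-0.0, -0.051, -0.999], [-1.0, -0.002, 0.0]]
wrist_force: [0.0, -0.2, -0.7]
gripper_width: 0.0234
t: 12.4
ee_pos: [0.4859, 0.2476, 0.2001]
tool_rot: [[-0.005, 0.999, -0.044], [0.005, -0.044, -0.999], [-1.0, -0.005, -0.005]]
wrist_force: [-0.8, 0.0, -0.1]
gripper_width: 0.0598
t 12.4 pos [0.4859 0.2476 0.2001] yaw y-axis -2.53 tilt [-0.0046  0.0049 -1.    ] F [-0.8  0.  -0.1] w 0.0598
top [([289, 150, 299, 170], 0.57)]
[232 127] [329 214]
scene [([235, 206, 253, 230], 0.6), ([194, 222, 206, 238], 0.55)]
[154 181] [278 275]
```

View pics/top5c.png

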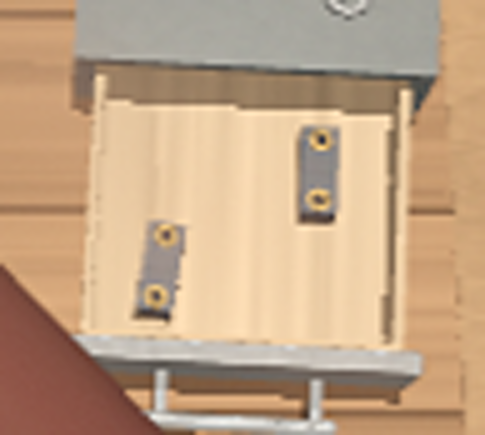

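View pics/scene5c.png

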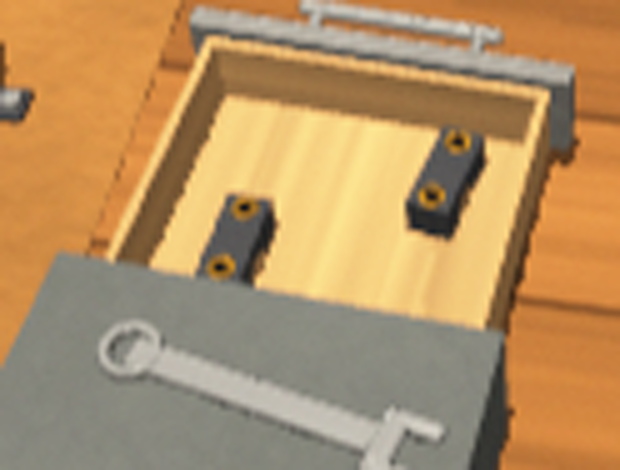

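```bash
python3 -c "
from h import *
T={'A':[(265.2,174.0),(263,186.2)],'B':[(296.2,154.8),(295.6,166.8)]}
S={'A':[(245.4,209.4),(240.4,220.2)],'B':[(203.2,222.6),(198.2,234.4)]}
for n,D in(('top',T),('scene',S)):
  for k in D:
    w=ray(n,np.array(D[k])-.4,.048); m=w.mean(0); d=w[0]-w[1]
    print(n,k,m.round(4),np.linalg.norm(d).round(4),'yaw',np.degrees(np.arctan2(d[1],d[0])).round(1))
plan([.524,.058,.15],90)
"
```

```text
top A [0.5455 0.0566 0.048 ] 0.0423 yaw -10.2
top B [ 0.6121 -0.0507  0.048 ] 0.0417 yaw -3.8
scene A [0.5427 0.0564 0.048 ] 0.0418 yaw 171.2
scene B [ 0.6092 -0.0501  0.048 ] 0.0417 yaw 176.6
t 12.6 pos [0.4862 0.2402 0.2014] yaw y-axis -2.95 tilt [-8.0e-04 -1.3e-03 -1.0e+00] F [-1.1  0.  -0. ] w 0.0598
turn 87.05  dx 0.0514 dy 0.1822 dz -0.0378 (q7 -0.77 q1 0.28)
```

```bash
python3 -m crank '[0,0,0,-8.35,0,0,0,-8.35,0,0,0,-8.35,0,0,0,-8.35,0,0,0,-8.35,0,0,0,-8.35,0,0,0,-8.35,0,0,0,-8.35,0,0,0,-8.35,0,0,0,-8.35,0,0,0,0]' 0.046
python3 -c "
from h import *
plan([.544,.0565,.15],80.5)"
```

```text
t: 13.7
ee_pos: [0.4868, 0.2393, 0.2019]
tool_rot: [[0.001, 0.164, 0.987], [-0.002, 0.987, -0.164], [-1.0, -0.002, 0.001]]
wrist_force: [0.9, 0.2, -0.5]
gripper_width: 0.0459
t 13.7 pos [0.4868 0.2393 0.2019] yaw y-axis 80.58 tilt [ 8.0e-04 -2.2e-03 -1.0e+00] F [ 0.9  0.2 -0.5] w 0.0459
turn 0.08  dx 0.0519 dy -0.1709 dz 0.0866 (q7 0.59 q1 0.47)
```

```bash
python3 -m crank '[0,-0.034,0.017,0,0,-0.034,0.017,0,0,-0.034,0.017,0,0.02,-0.034,0.017,0,0.03,-0.035,0.018,0,0,0,0,0,0,0,0,0]'
python3 -c "
from h import *
plan([.544,.0565,.044],80.5)
p,W=cloud('scene'); cv2.imwrite('pics/s6.png',cv2.resize(p[140:290,140:340],None,fx=4,fy=4))"
```

```text
t: 14.4
ee_pos: [0.543, 0.0566, 0.1513]
tool_rot: [[-0.001, 0.171, 0.985], [-0.001, 0.985, -0.171], [-1.0, -0.001, -0.001]]
wrist_force: [0.5, 0.3, 0.4]
gripper_width: 0.0459
t 14.4 pos [0.543  0.0566 0.1513] yaw y-axis 80.18 tilt [-1.4e-03 -9.0e-04 -1.0e+00] F [0.5 0.3 0.4] w 0.0459
turn -0.32  dx 0.1073 dy 0.0000 dz 0.0010 (q7 0.90 q1 0.76)
```

View pics/s6.png

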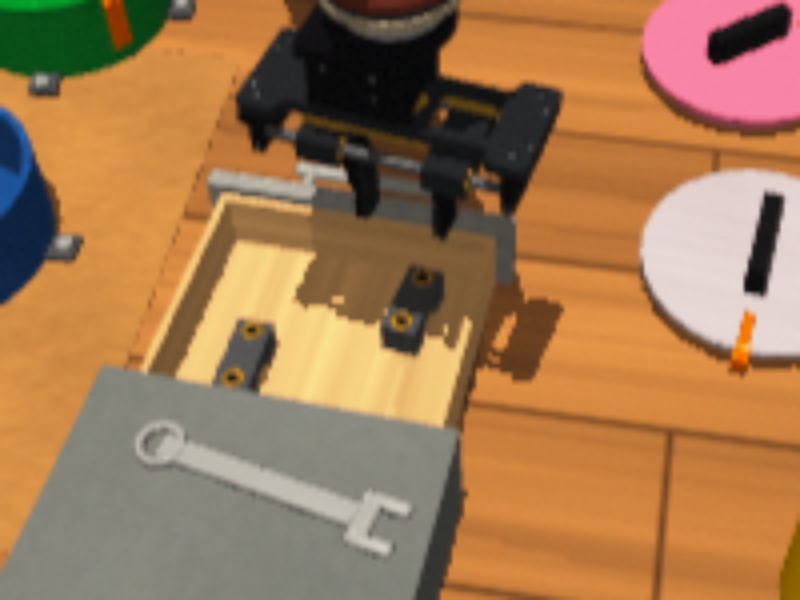

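The jaws are above cap A, which is at (412,308) in the crop. Descending.

```bash
python3 -m crank '[0.02,0,0.001,-0.3,0.02,0,0,0,0.02,0,0,0,0.02,0,0,0,0.015,0,0,0,0.008,0,0,0,0.003,0,0,0,0,0,0,0]'
python3 -m crank '[0,0,0,0,0,0,0,0,0,0,0,0,0,0,0,0]' 0 40
python3 -m crank '[-0.02,0,0,0,-0.03,0,0,0,-0.03,0,0,0,-0.03,0,0,0,0,0,0,0]'
python3 -c "
from h import *
plan([.5105,-.3347,.155],80.5)
p,W=cloud('scene'); cv2.imwrite('pics/s7.png',cv2.resize(p[140:290,140:340],None,fx=3,fy=3))"
```

```text
t: 15.25
ee_pos: [0.5447, 0.0588, 0.0462]
tool_rot: [[0.0, 0.158, 0.987], [0.0, 0.987, -0.158], [-1.0, 0.0, 0.0]]
wrist_force: [-0.2, -0.0, 0.1]
gripper_width: 0.0459
t: 15.65
ee_pos: [0.5448, 0.0582, 0.0462]
tool_rot: [[0.0, 0.159, 0.987], [-0.0, 0.987, -0.159], [-1.0, -0.0, 0.001]]
wrist_force: [-0.8, -1.9, 2.3]
gripper_width: 0.0256
t: 16.15
ee_pos: [0.5464, 0.0592, 0.1594]
tool_rot: [[0.005, 0.158, 0.987], [0.0, 0.987, -0.158], [-1.0, 0.001, 0.005]]
wrist_force: [0.0, 1.2, -2.2]
gripper_width: 0.0254
t 16.15 pos [0.5464 0.0592 0.1594] yaw y-axis 80.89 tilt [ 5.3e-03  2.0e-04 -1.0e+00] F [ 0.   1.2 -2.2] w 0.0254
turn 0.39  dx 0.0044 dy -0.3945 dz 0.0296 (q7 0.91 q1 0.76)
```

View pics/s7.png

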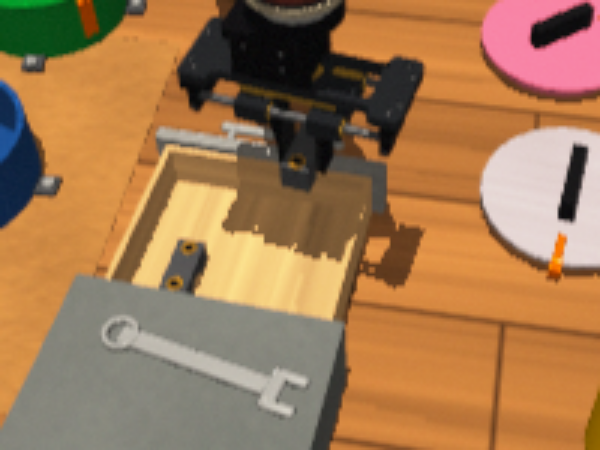

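Cap A is held at (297,170), width 25 mm. I carry it to the can.

```bash
python3 -m crank '[0,-0.02,0.003,0.4,0,-0.045,0.003,0,0,-0.045,0.003,0,0,-0.045,0.003,0,0,-0.045,0.003,0,0,-0.045,0.003,0,0,-0.045,0.003,0,0,-0.045,0.003,0,0,-0.045,0.003,0,0,-0.03,0.002,0,0,-0.01,0,0,0,0,0,0,0,0,0,0]'
python3 -c "
from h import *
plan([.5105,-.3647,.05],80.5)"
```

```text
t: 17.5
ee_pos: [0.504, -0.3587, 0.155]
tool_rot: [[-0.001, 0.164, 0.987], [0.002, 0.987, -0.164], [-1.0, 0.002, -0.001]]
wrist_force: [0.5, 0.6, -2.1]
gripper_width: 0.0254
t 17.5 pos [ 0.504  -0.3587  0.155 ] yaw y-axis 80.58 tilt [-6.0e-04  1.7e-03 -1.0e+00] F [ 0.5  0.6 -2.1] w 0.0254
turn 0.08  dx 0.1050 dy -0.0049 dz 0.0074 (q7 1.62 q1 1.31)
```

```bash
python3 -m crank '[0.02,-0.005,0.007,0,0.025,0,0,0,0.025,0,0,0,0.02,0,0,0,0.01,0,0,0,0.004,0,0,0,0,0,0,0,0,0,0,0]'
python3 -m crank '[0,0,0,0,0,0,0,0,0,0,0,0]' 0.05
python3 -m crank '[-0.02,0,0,0,-0.03,0,0,0,-0.03,0,0,0,-0.03,0,0,0,0,0,0,0]'
python3 -c "
from h import *
plan([.6107,-.0504,.15],86.4)
p,W=cloud('scene'); cv2.imwrite('pics/s8.png',cv2.resize(p[120:290,70:290],None,fx=3,fy=3))"
```

```text
t: 18.3
ee_pos: [0.5107, -0.3665, 0.0529]
tool_rot: [[0.001, 0.165, 0.986], [-0.001, 0.986, -0.165], [-1.0, -0.001, 0.001]]
wrist_force: [0.4, 0.1, -1.5]
gripper_width: 0.0259
t: 18.6
ee_pos: [0.5102, -0.3669, 0.0524]
tool_rot: [[0.001, 0.166, 0.986], [-0.001, 0.986, -0.166], [-1.0, -0.0, 0.001]]
wrist_force: [1.1, -0.3, 0.4]
gripper_width: 0.0422
t: 19.1
ee_pos: [0.5124, -0.3671, 0.1679]
tool_rot: [[0.006, 0.165, 0.986], [-0.004, 0.986, -0.165], [-1.0, -0.003, 0.007]]
wrist_force: [0.7, 0.3, 1.0]
gripper_width: 0.05
t 19.1 pos [ 0.5124 -0.3671  0.1679] yaw y-axis 80.5 tilt [ 0.006  -0.0042 -1.    ] F [0.7 0.3 1. ] w 0.05
turn -5.90  dx 0.0179 dy 0.3223 dz 0.0782 (q7 1.62 q1 1.30)
```

View pics/s8.png

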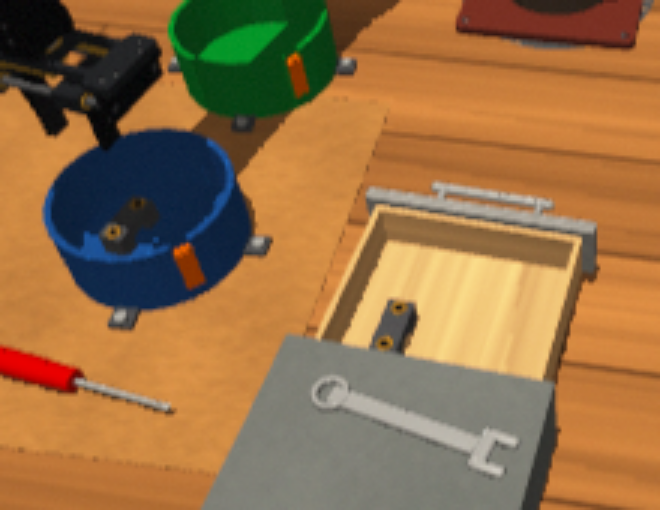

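Cap A lies flat in the blue canister at (125,225), and cap B is still in the drawer at (393,325). Going for cap B.

```bash
python3 -m crank '[0,0,0,-5.9,0,0.04,0.01,0,0,0.04,0.01,0,0,0.04,0.01,0,0,0.04,0.01,0,0,0.04,0.01,0,0,0.04,0.01,0,0,0.04,0.01,0,0.018,0.042,0.008,0,0,0,0,0,0,0,0,0]' 0.05
python3 -c "
from h import *
plan([.6107,-.0504,.045],86.4)
p,W=cloud('scene'); cv2.imwrite('pics/s9.png',cv2.resize(p[120:290,70:290],None,fx=3,fy=3))"
```

```text
t: 20.25
ee_pos: [0.6076, -0.0486, 0.1433]
tool_rot: [[-0.001, 0.06, 0.998], [0.0, 0.998, -0.06], [-1.0, 0.0, -0.001]]
wrist_force: [0.7, 0.6, 0.1]
gripper_width: 0.0502
t 20.25 pos [ 0.6076 -0.0486  0.1433] yaw y-axis 86.57 tilt [-1.3e-03  3.0e-04 -1.0e+00] F [0.7 0.6 0.1] w 0.0502
turn 0.17  dx 0.0983 dy -0.0016 dz 0.0032 (q7 1.16 q1 0.81)
```

View pics/s9.png

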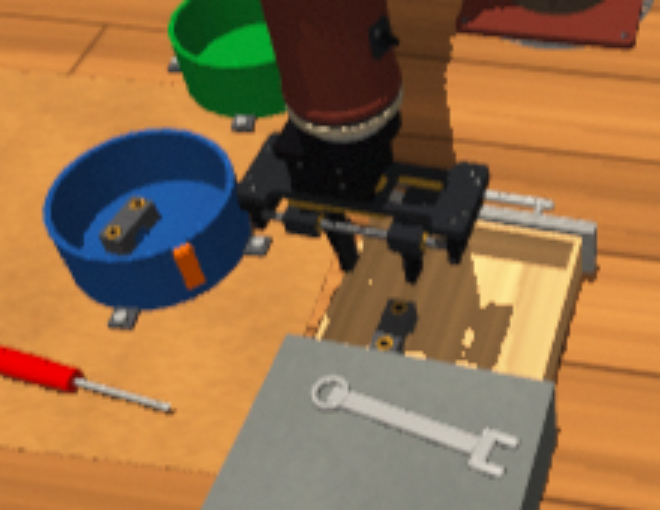

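The jaws straddle cap B, at (395,320) in the crop. Descending.

```bash
python3 -m crank '[0.02,-0.0016,0.003,0,0.02,0,0,0,0.02,0,0,0,0.02,0,0,0,0.012,0,0,0,0.005,0,0,0,0,0,0,0]'
python3 -m crank '[0,0,0,0,0,0,0,0,0,0,0,0,0,0,0,0]' 0 40
python3 -m crank '[-0.02,0,0,0,-0.03,0,0,0,-0.03,0,0,0,-0.03,0,0,0,0,0,0,0]'
python3 -c "
from h import *
plan([.5105,-.3047,.155],80.5)
p,W=cloud('scene'); cv2.imwrite('pics/s10.png',cv2.resize(p[120:290,70:290],None,fx=3,fy=3))"
```

```text
t: 21.0
ee_pos: [0.6107, -0.0526, 0.0463]
tool_rot: [[-0.001, 0.064, 0.998], [0.0, 0.998, -0.064], [-1.0, 0.0, -0.001]]
wrist_force: [0.2, 0.6, 0.1]
gripper_width: 0.0497
t: 21.4
ee_pos: [0.6113, -0.0517, 0.0473]
tool_rot: [[0.001, 0.063, 0.998], [0.0, 0.998, -0.063], [-1.0, 0.0, 0.001]]
wrist_force: [-0.1, 1.5, 1.0]
gripper_width: 0.0259
t: 21.9
ee_pos: [0.6131, -0.0513, 0.1624]
tool_rot: [[0.007, 0.063, 0.998], [-0.001, 0.998, -0.063], [-1.0, -0.0, 0.007]]
wrist_force: [0.0, 0.7, -1.5]
gripper_width: 0.0256
t 21.9 pos [ 0.6131 -0.0513  0.1624] yaw y-axis 86.4 tilt [ 6.6e-03 -7.0e-04 -1.0e+00] F [ 0.   0.7 -1.5] w 0.0256
turn 5.90  dx 0.0074 dy -0.2669 dz -0.0594 (q7 1.17 q1 0.81)
```

View pics/s10.png

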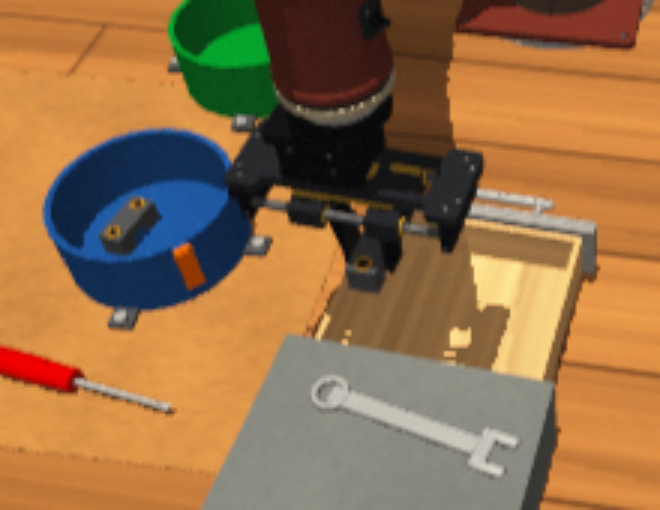

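Cap B is held. Moving it to the canister.

```bash
python3 -m crank '[0,-0.02,-0.005,5.9,0,-0.04,-0.01,0,0,-0.04,-0.006,0,0,-0.04,-0.006,0,0,-0.04,-0.006,0,0,-0.03,-0.004,0,0,-0.03,0,0,0,-0.02,0,0,0,0,0,0,0,0,0,0]'
python3 -c "
from h import *
plan([.5105,-.3025,.052],80.5)"
```

```text
t: 22.95
ee_pos: [0.5335, -0.3023, 0.1564]
tool_rot: [[-0.0, 0.165, 0.986], [0.001, 0.986, -0.165], [-1.0, 0.001, -0.001]]
wrist_force: [-0.8, 0.4, -1.6]
gripper_width: 0.0253
t 22.95 pos [ 0.5335 -0.3023  0.1564] yaw y-axis 80.49 tilt [-3.0e-04  1.2e-03 -1.0e+00] F [-0.8  0.4 -1.6] w 0.0253
turn -0.01  dx 0.1044 dy -0.0040 dz -0.0226 (q7 1.51 q1 1.22)
```

```bash
python3 -m crank '[0,-0.004,-0.022,0,0.025,0,0,0,0.025,0,0,0,0.025,0,0,0,0.018,0,0,0,0.01,0,0,0,0,0,0,0,0,0,0,0]'
python3 -m crank '[0,0,0,0,0,0,0,0,0,0,0,0]' 0.046
python3 -m crank '[-0.02,0,0,0,-0.03,0,0,0,-0.03,0,0,0,-0.03,0,0,0,-0.03,0.03,0,0,0,0.05,0,0,0,0.05,0,0,0,0.05,0,0,0,0.05,0,0,0,0,0,0]'
python3 -c "
from h import *
plan([.435,.3,.15],83)
for c in ('scene','top'):
    p,W=cloud(c); cv2.imwrite('pics/%s11.png'%c,p)"
```

```text
t: 23.75
ee_pos: [0.5119, -0.303, 0.0546]
tool_rot: [[0.001, 0.165, 0.986], [-0.0, 0.986, -0.165], [-1.0, 0.0, 0.001]]
wrist_force: [0.6, -0.3, -2.0]
gripper_width: 0.0259
t: 24.05
ee_pos: [0.5115, -0.3036, 0.0545]
tool_rot: [[0.001, 0.166, 0.986], [-0.001, 0.986, -0.166], [-1.0, -0.001, 0.001]]
wrist_force: [0.4, -0.5, 0.7]
gripper_width: 0.0411
t: 25.05
ee_pos: [0.5498, -0.0677, 0.1952]
tool_rot: [[0.002, 0.155, 0.988], [0.002, 0.988, -0.155], [-1.0, 0.002, 0.002]]
wrist_force: [-0.0, 0.9, -0.3]
gripper_width: 0.0461
t 25.05 pos [ 0.5498 -0.0677  0.1952] yaw y-axis 81.11 tilt [ 0.0023  0.0018 -1.    ] F [-0.   0.9 -0.3] w 0.0461
turn -1.89  dx 0.0452 dy 0.3510 dz -0.1587 (q7 1.18 q1 0.99)
```

View pics/scene11.png

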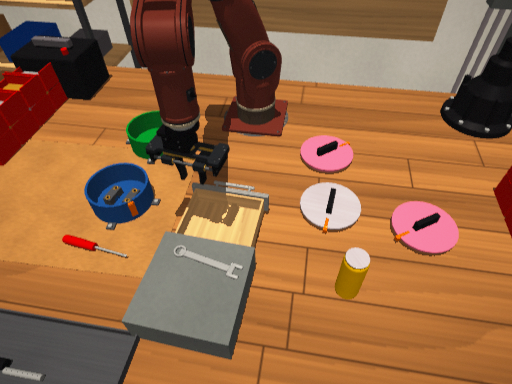

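View pics/top11.png

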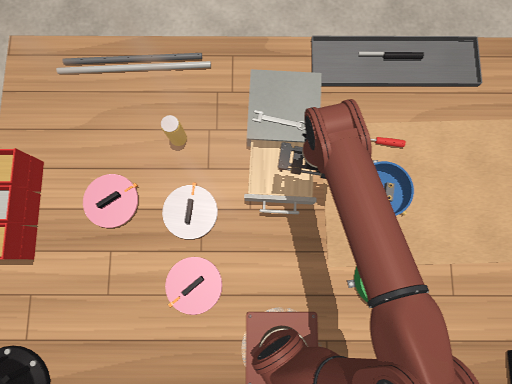

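Both caps are in the blue canister, at (116,195) and (131,207) in the scene view, and the drawer is empty. Next I shut the drawer by its handle.

```bash
python3 -m crank '[0,0,0,8.4,0,0,0,8.4,0,0,0,8.4,0,0,0,8.4,0,0,0,8.4,0,0,0,8.4,0,0,0,8.4,0,0,0,8.4,0,0,0,8.4,0,0,0,8.4,0,0,0,0]' 0.024
python3 -c "
from h import *
plan([.4385,.011,.12],-3)"
```

```text
t: 26.25
ee_pos: [0.5491, -0.0784, 0.1939]
tool_rot: [[0.0, 0.998, -0.066], [-0.001, -0.066, -0.998], [-1.0, 0.0, 0.001]]
wrist_force: [-0.0, 0.2, -0.2]
gripper_width: 0.0238
t 26.25 pos [ 0.5491 -0.0784  0.1939] yaw y-axis -3.8 tilt [ 1.e-04 -6.e-04 -1.e+00] F [-0.   0.2 -0.2] w 0.0238
turn -0.80  dx 0.0739 dy -0.1151 dz -0.0835 (q7 -0.18 q1 0.81)
```

```bash
python3 -m crank '[0,-0.03,-0.02,-0.8,0,-0.03,-0.02,0,0,-0.03,-0.02,0,0.02,-0.025,-0.023,0,0.03,0,0,0,0.02,0,0,0,0,0,0,0,0,0,0,0]'
python3 -c "
from h import *
plan([.4385,.011,.0625],-3)
for c in ('scene','top'):
    p,W=cloud(c); cv2.imwrite('pics/%s12.png'%c,p)
    Z=W[...,2]; m=(W[...,0]>.41)&(W[...,0]<.46)&(W[...,1]>-.06)&(W[...,1]<.08)&(Z>.045)&(Z<.07)
    w=W[m]; print(c,len(w),np.polyfit(w[:,1]-.011,w[:,0],1))
"
```

```text
t: 27.05
ee_pos: [0.4387, 0.0118, 0.1243]
tool_rot: [[-0.0, 0.999, -0.046], [0.001, -0.046, -0.999], [-1.0, -0.0, -0.001]]
wrist_force: [0.1, -0.2, -0.4]
gripper_width: 0.0238
t 27.05 pos [0.4387 0.0118 0.1243] yaw y-axis -2.61 tilt [-3.e-04  7.e-04 -1.e+00] F [ 0.1 -0.2 -0.4] w 0.0238
turn 0.39  dx 0.0618 dy -0.0002 dz 0.0008 (q7 -0.22 q1 0.84)
scene 155 [0.05742331 0.43927717]
top 39 [-0.04171657  0.44612595]
```

View pics/scene12.png

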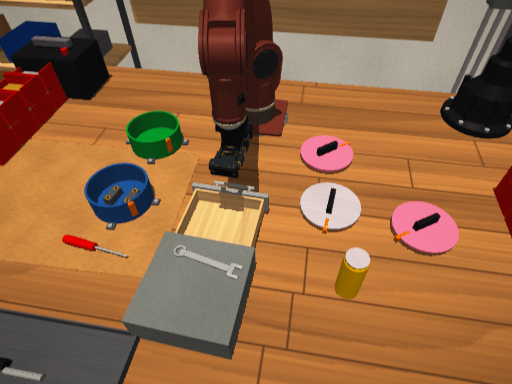

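The drawer is empty, and the gripper is above the handle at (230,187). I grip it and push.

```bash
python3 -m crank '[0.02,0,0,0.4,0.02,0,0,0,0.015,0,0,0,0.007,0,0,0,0,0,0,0]'
python3 -m crank '[0,0,0,0,0,0,0,0,0,0,0,0,0,0,0,0]' 0 40
python3 -m crank '[0,0.01,0,0,0,0.018,0,0,0,0.018,0,0,0,0.018,0,0,0,0.018,0,0,0,0.018,0,0,0,0.018,0,0,0,0.018,0,0,0,0.018,0,0,0,0.014,0,0,0,0.008,0,0,0,0.005,0,0,0,0,0,0,0,0,0,0]'
```

```text
t: 27.65
ee_pos: [0.4386, 0.0122, 0.0618]
tool_rot: [[-0.0, 0.999, -0.054], [0.0, -0.054, -0.999], [-1.0, -0.0, -0.0]]
wrist_force: [0.4, -0.6, 1.3]
gripper_width: 0.0234
t: 28.05
ee_pos: [0.4391, 0.0122, 0.0625]
tool_rot: [[0.001, 0.999, -0.054], [-0.001, -0.054, -0.999], [-1.0, 0.001, 0.0]]
wrist_force: [-1.5, 0.1, 7.3]
gripper_width: 0.0094
t: 29.45
ee_pos: [0.6195, 0.0028, 0.0626]
tool_rot: [[0.0, 0.999, -0.054], [0.0, -0.054, -0.999], [-1.0, 0.0, -0.0]]
wrist_force: [-2.4, 1.4, 6.4]
gripper_width: 0.0096
```

```bash
python3 -m crank '[0,0,0,0,0,0,0,0,0,0,0,0]' 0.026
python3 -m crank '[-0.02,0,0,0,-0.04,0,0,0,-0.05,0,0,0,-0.03,0,0,0,0,0,0,-8,0,0,0,-8,0,0,0,-8,0,0,0,-8,0,0,0,-8,0,0,0,-8,0,0,0,-8,0,0,0,-8,0,0,0,-8,0,0,0,-7,0,0,0,-7,0,0,0,0]' 0.05
python3 -c "
from h import *
plan([.44,.305,.15],83)
for c in ('scene','top'):
    p,X=cloud(c); cv2.imwrite('pics/%s13.png'%c,p)
    Z=X[...,2]; m=(X[...,0]>.59)&(X[...,0]<.64)&(abs(X[...,1])<.045)&(Z>.045)&(Z<.07)
    w=X[m]; print(c,len(w),np.polyfit(w[:,1],w[:,0],1))
    m=(Z>.035)&(Z<.07)&(np.hypot(X[...,0]-.44,X[...,1]-.305)<.12); w=X[m]; 
    if len(w)>20: print(cv2.minAreaRect((w[:,:2]*1000).astype(np.float32)),w.mean(0))
"
```

```text
t: 29.75
ee_pos: [0.6191, 0.0022, 0.0617]
tool_rot: [[-0.0, 0.999, -0.054], [-0.0, -0.054, -0.999], [-1.0, -0.0, 0.0]]
wrist_force: [-1.2, 0.9, 0.3]
gripper_width: 0.0234
t: 31.35
ee_pos: [0.6191, 0.0021, 0.2014]
tool_rot: [[-0.001, 0.122, 0.993], [0.0, 0.993, -0.122], [-1.0, 0.0, -0.001]]
wrist_force: [-0.9, -0.7, 0.6]
gripper_width: 0.05
t 31.35 pos [0.6191 0.0021 0.2014] yaw y-axis 82.98 tilt [-6.e-04  4.e-04 -1.e+00] F [-0.9 -0.7  0.6] w 0.05
turn -0.02  dx 0.0514 dy 0.2788 dz -0.2147 (q7 1.00 q1 0.77)
scene 132 [0.05948104 0.61966334]
((441.2230529785156, 305.1099548339844), (15.568861961364746, 79.7207260131836), 83.0173110961914) [0.4471891  0.30442833 0.05151171]
top 86 [0.05193383 0.61915225]
((441.69256591796875, 306.0854187011719), (16.96510887145996, 79.20665740966797), 82.96112823486328) [0.44082806 0.30519193 0.05101203]
```

View pics/scene13.png

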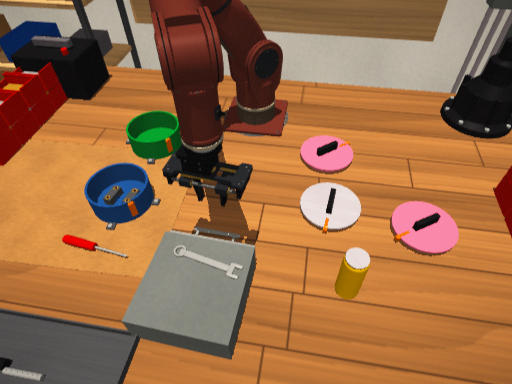

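View pics/top13.png

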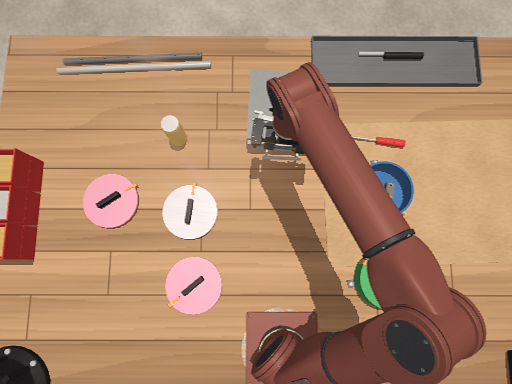

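The drawer is shut (handle at x≈0.6195). The silver lid is still at (190,211) in the top view, which is (0.4415, 0.3055) with yaw −7°. Approaching it.

```bash
python3 -m crank '[0,0.035,-0.027,0,0,0.035,-0.027,0,0,0.035,-0.027,0,0,0.035,-0.027,0,0,0.035,-0.027,0,0,0.035,-0.027,0,0.03,0.035,-0.027,0,0.02,0.034,-0.026,0,0,0,0,0,0,0,0,0]' 0.05
python3 -c "
from h import *
plan([.4415,.3055,.045],83)
p,W=cloud('scene'); cv2.imwrite('pics/s14.png',cv2.resize(p[90:260,220:420],None,fx=3,fy=3))"
```

```text
t: 32.45
ee_pos: [0.4409, 0.3044, 0.1536]
tool_rot: [[-0.0, 0.123, 0.992], [-0.0, 0.992, -0.123], [-1.0, -0.0, -0.0]]
wrist_force: [0.1, -0.5, 1.2]
gripper_width: 0.0501
t 32.45 pos [0.4409 0.3044 0.1536] yaw y-axis 82.93 tilt [-3.e-04 -4.e-04 -1.e+00] F [ 0.1 -0.5  1.2] w 0.0501
turn -0.07  dx 0.1086 dy 0.0012 dz 0.0004 (q7 0.43 q1 0.32)
```

View pics/s14.png

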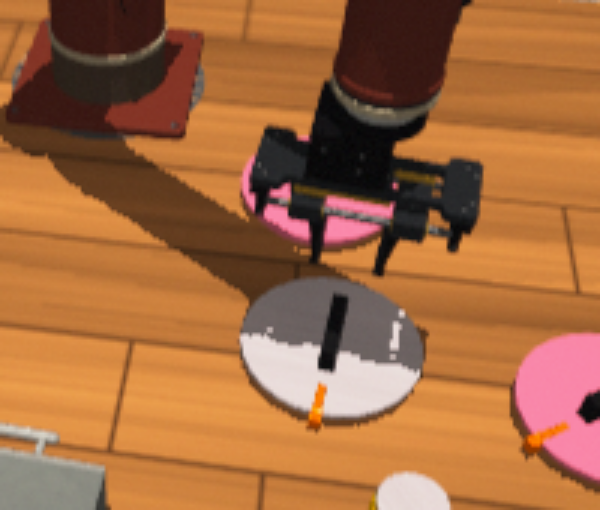

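The jaws are over the silver lid's black grip at (335,330). Down, grip at 60 N, then lift.

```bash
python3 -m crank '[0.025,0.001,0,0,0.025,0,0,0,0.025,0,0,0,0.02,0,0,0,0.008,0,0,0,0.004,0,0,0,0,0,0,0]'
python3 -m crank '[0,0,0,0,0,0,0,0,0,0,0,0,0,0,0,0,0,0,0,0]' 0 60
python3 -c "
from h import *
st()"
python3 -m crank '[-0.01,0,0,0,-0.02,0,0,0,-0.03,0,0,0,-0.04,0,0,0,-0.04,0,0,0,-0.02,0,0,0,0,0,0,0,0,0,0,0]'
python3 -c "
from h import *
plan([.5105,-.3347,.20],65)
p,W=cloud('scene'); cv2.imwrite('pics/s15.png',cv2.resize(p[70:260,200:420],None,fx=3,fy=3))"
```

```text
t: 33.2
ee_pos: [0.4428, 0.3041, 0.0472]
tool_rot: [[0.0, 0.126, 0.992], [0.0, 0.992, -0.126], [-1.0, 0.0, 0.0]]
wrist_force: [-0.7, 0.1, -0.5]
gripper_width: 0.0503
t: 33.7
ee_pos: [0.4421, 0.3046, 0.0469]
tool_rot: [[0.0, 0.124, 0.992], [0.0, 0.992, -0.124], [-1.0, 0.0, 0.0]]
wrist_force: [-0.3, 0.0, 1.0]
gripper_width: 0.0178
t 33.7 pos [0.4421 0.3046 0.0469] yaw y-axis 82.89 tilt [ 3.e-04  3.e-04 -1.e+00] F [-0.3  0.   1. ] w 0.0178
t: 34.5
ee_pos: [0.4418, 0.3038, 0.2061]
tool_rot: [[-0.0, 0.124, 0.992], [-0.001, 0.992, -0.124], [-1.0, -0.001, 0.0]]
wrist_force: [0.9, -0.0, -4.8]
gripper_width: 0.0155
t 34.5 pos [0.4418 0.3038 0.2061] yaw y-axis 82.86 tilt [-1.0e-04 -1.1e-03 -1.0e+00] F [ 0.9 -0.  -4.8] w 0.0155
turn 17.86  dx 0.0061 dy -0.5497 dz 0.3321 (q7 0.49 q1 0.35)
```

View pics/s15.png

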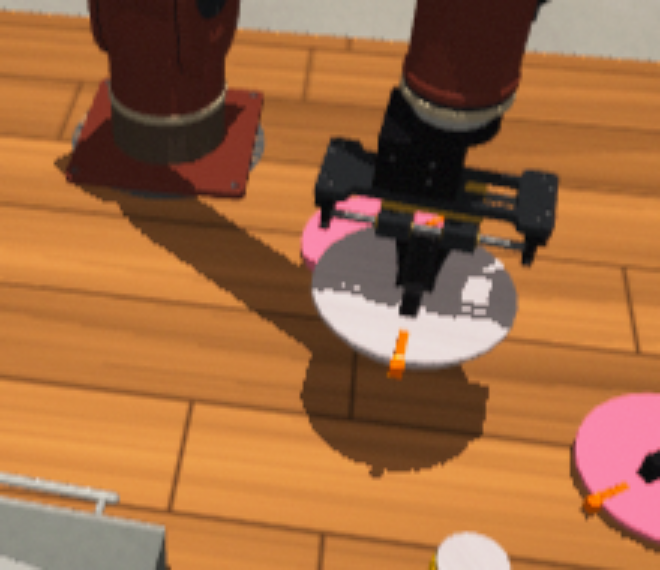

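The lid is held level at (415,290) with the key lug at (398,365). Carrying it over.

```bash
python3 -m crank '[0,0,0,6,0,0,0,6,0,-0.015,0.01,5,0,-0.03,0.017,0,0,-0.04,0.023,0,0,-0.04,0.023,0,0,-0.04,0.023,0,0,-0.04,0.023,0,0,-0.04,0.023,0,0,-0.04,0.023,0,0,-0.04,0.023,0,0,-0.04,0.023,0,0,-0.04,0.023,0,0,-0.04,0.023,0,0,-0.04,0.023,0,0,-0.04,0.023,0,0,-0.025,0.015,0,0,-0.012,0.01,0,0,0,0,0,0,0,0,0]'
python3 -c "
from h import *
plan([.5105,-.3347,.20],66)
p,W=cloud('scene'); cv2.imwrite('pics/s16.png',p)"
```

```text
t: 36.55
ee_pos: [0.5134, -0.3403, 0.2055]
tool_rot: [[-0.001, 0.407, 0.913], [0.002, 0.913, -0.407], [-1.0, 0.002, -0.002]]
wrist_force: [0.1, 0.9, -4.3]
gripper_width: 0.0156
t 36.55 pos [ 0.5134 -0.3403  0.2055] yaw y-axis 65.98 tilt [-0.0013  0.0025 -1.    ] F [ 0.1  0.9 -4.3] w 0.0156
turn -0.02  dx 0.0055 dy 0.0040 dz -0.0049 (q7 1.44 q1 1.17)
```

View pics/s16.png

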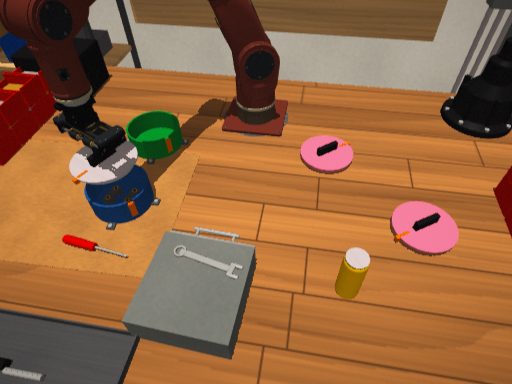

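The silver lid is held at (105,160), above the blue canister. I measure its centre against the TCP.

```bash
cat >> h.py <<'E'
def lidfit(cam,zc,cx,cy,show=None):
    p,X=cloud(cam); Z=X[...,2]
    h=cv2.cvtColor(p,cv2.COLOR_BGR2HSV)
    m=(abs(Z-zc)<.012)&(np.hypot(X[...,0]-cx,X[...,1]-cy)<.12)&(h[...,1]<60)&(h[...,2]>100)
    w=X[m]; A=np.c_[w[:,:2]-[cx,cy],np.ones(len(w))]
    pl=np.linalg.lstsq(A,w[:,2],rcond=None)[0]; res=w[:,2]-A@pl; k=abs(res)<.004
    pl=np.linalg.lstsq(A[k],w[k,2],rcond=None)[0]
    ang=np.arctan2(w[:,1]-cy,w[:,0]-cx); rad=np.hypot(w[:,0]-cx,w[:,1]-cy); e=[]
    for i in range(36):
        s=(ang>-np.pi+i*np.pi/18)&(ang<=-np.pi+(i+1)*np.pi/18)
        if s.sum()>5:
            e.append(w[s][np.argsort(rad[s])[-3:]].mean(0)[:2])
    e=np.array(e); c=circ(e,.0915)[:2]; cf=circ(e)
    o=orange(p)&(np.hypot(X[...,0]-cx,X[...,1]-cy)<.125)&(abs(Z-zc)<.02)
    ko=X[o]
    print('plane z',pl[2].round(4),'tilt',pl[:2].round(4),'centre',c.round(4),'free',cf.round(4),'orange',o.sum(),ko.mean(0).round(4) if len(ko) else None, 'key yaw',np.degrees(np.arctan2(ko[:,1].mean()-c[1],ko[:,0].mean()-c[0])).round(1) if len(ko) else None)
    return c
E
python3 -c "
from h import *
s=st(); lidfit('scene',s['ee_pos'][2]-.025,*s['ee_pos'][:2]); lidfit('top',s['ee_pos'][2]-.025,*s['ee_pos'][:2])
# can rim precise
p,X=cloud('scene')
"
```

```text
t 36.6 pos [ 0.5136 -0.3399  0.2059] yaw y-axis 66.03 tilt [-9.0e-04  1.8e-03 -1.0e+00] F [ 0.2  0.3 -4.4] w 0.0158
plane z 0.1816 tilt [-0.0052 -0.0005] centre [ 0.511  -0.3384] free [ 0.5128 -0.3377  0.0893] orange 35 [ 0.5882 -0.3725  0.1815] key yaw -23.8
plane z 0.1812 tilt [ 0.0027 -0.0007] centre [ 0.5124 -0.3387] free [ 0.5119 -0.338   0.0901] orange 0 None key yaw None
```

```bash
python3 -m crank '[0.02,0.003,-0.003,0,0.025,0,0,0,0.02,0,0,0,0.008,0,0,0,0,0,0,0,0,0,0,0]'
python3 -c "
from h import *
plan([.5120,-.336,.116],66)
s=r.observe(); lidfit('scene',s['ee_pos'][2]-.025,*s['ee_pos'][:2]); lidfit('top',s['ee_pos'][2]-.025,*s['ee_pos'][:2])
"
```

```text
t: 37.35
ee_pos: [0.5124, -0.3381, 0.1348]
tool_rot: [[0.001, 0.408, 0.913], [-0.001, 0.913, -0.408], [-1.0, -0.0, 0.001]]
wrist_force: [-0.4, 0.2, -3.6]
gripper_width: 0.0154
t 37.35 pos [ 0.5124 -0.3381  0.1348] yaw y-axis 65.91 tilt [ 1.1e-03 -6.0e-04 -1.0e+00] F [-0.4  0.2 -3.6] w 0.0154
turn -0.09  dx 0.0188 dy 0.0018 dz -0.0012 (q7 1.40 q1 1.15)
plane z 0.1104 tilt [-0.0006 -0.0014] centre [ 0.5095 -0.3376] free [ 0.5119 -0.3368  0.089 ] orange 35 [ 0.5866 -0.3716  0.11  ] key yaw -23.8
plane z 0.1098 tilt [ 0.0015 -0.0004] centre [ 0.5111 -0.3373] free [ 0.5104 -0.3362  0.0895] orange 0 None key yaw None
```

```bash
python3 -m crank '[0,0.0018,-0.0008,0,0.004,0,0,0,0.004,0,0,0,0,0,0,0]'
python3 -m crank '[0.003,0,0,0,0.003,0,0,0,0,0,0,0]'
python3 -m crank '[0.002,0,0,0,0.002,0,0,0,0,0,0,0,0,0,0,0]'

```

```text
t: 37.85
ee_pos: [0.5114, -0.3361, 0.1249]
tool_rot: [[-0.001, 0.409, 0.913], [0.001, 0.913, -0.409], [-1.0, 0.0, -0.001]]
wrist_force: [0.7, 0.9, -3.2]
gripper_width: 0.0153
t: 38.15
ee_pos: [0.5115, -0.3362, 0.1191]
tool_rot: [[-0.001, 0.409, 0.913], [0.001, 0.913, -0.409], [-1.0, 0.0, -0.001]]
wrist_force: [0.2, -0.2, -4.2]
gripper_width: 0.0152
t: 38.55
ee_pos: [0.5116, -0.3361, 0.1163]
tool_rot: [[-0.0, 0.409, 0.913], [-0.0, 0.913, -0.409], [-1.0, -0.0, -0.0]]
wrist_force: [-5.4, 2.6, 4.0]
gripper_width: 0.0152
```

```bash
python3 -m crank '[0,0,0,0]'; python3 -c "
from h import *
s=st(); lidfit('scene',.092,.511,-.336); lidfit('top',.092,.511,-.336)
p,X=cloud('scene'); cv2.imwrite('pics/s17.png',cv2.resize(p[110:260,50:250],None,fx=4,fy=4))
"
```

```text
t: 38.65
ee_pos: [0.5117, -0.3361, 0.1163]
tool_rot: [[-0.0, 0.409, 0.913], [-0.0, 0.913, -0.409], [-1.0, -0.0, -0.0]]
wrist_force: [-5.6, 2.6, 3.5]
gripper_width: 0.0159
t 38.65 pos [ 0.5117 -0.3361  0.1163] yaw y-axis 65.88 tilt [-4.e-04 -3.e-04 -1.e+00] F [-5.6  2.6  3.5] w 0.0159
plane z 0.092 tilt [ 0.0149 -0.0082] centre [ 0.5091 -0.3358] free [ 0.5115 -0.3349  0.089 ] orange 28 [ 0.587  -0.3695  0.0932] key yaw -23.4
plane z 0.0911 tilt [ 0.0178 -0.0053] centre [ 0.511  -0.3352] free [ 0.51   -0.3342  0.0898] orange 0 None key yaw None
```

View pics/s17.png

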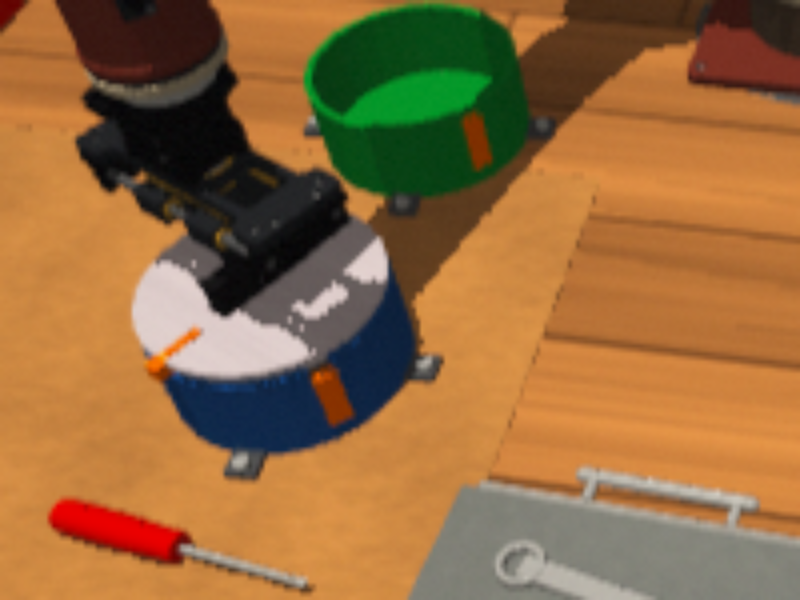

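The lid sits in the mouth of the canister with its key at (160,365), about 70° from the notch stripe at (332,395). I release it and regrasp with the gripper turned half round, so that the last joint has range for the turn.

```bash
python3 -m crank '[0,0,0,0,0,0,0,0,0,0,0,0,0,0,0,0]' 0.04
python3 -m crank '[-0.02,0,0,0,-0.03,0,0,0,-0.02,0,0,0,0,0,0,8.5,0,0,0,8.5,0,0,0,8.5,0,0,0,8.5,0,0,0,8.5,0,0,0,8.5,0,0,0,8.5,0,0,0,8.5,0,0,0,8.5,0,0,0,8.5]' 0.04
python3 -m crank '[0,0,0,8.5,0,0,0,8.5,0,0,0,8.5,0,0,0,8.5,0,0,0,8.5,0,0,0,8.5,0,0,0,8.5,0,0,0,8.5,0,0,0,8.5,0,0,0,8.5,0,0,0,8.5,0,0,0,0,0,0,0,0]'
python3 -c "
from h import *
plan([.5117,-.3361,.116],-114)
lidfit('scene',.088,.511,-.336); lidfit('top',.088,.511,-.336)
print(r.observe()['q'])
p,X=cloud('scene'); cv2.imwrite('pics/s18.png',cv2.resize(p[110:260,50:250],None,fx=4,fy=4))
for c in('scene','top'):
    p,X=cloud(c)
    Z=X[...,2]; m=(Z>.105)&(Z<.13)&(np.hypot(X[...,0]-.511,X[...,1]+.336)<.055)&(p.max(2)<90); w=X[m]
    if len(w)>20: print(c,len(w),cv2.minAreaRect((w[:,:2]*1000).astype(np.float32)))
"
```

```text
t: 39.2
ee_pos: [0.512, -0.3363, 0.1158]
tool_rot: [[0.0, 0.409, 0.913], [-0.0, 0.913, -0.409], [-1.0, 0.0, 0.0]]
wrist_force: [0.5, -0.2, 0.2]
gripper_width: 0.037
t: 40.5
ee_pos: [0.5119, -0.3362, 0.1857]
tool_rot: [[0.0, 0.943, -0.333], [0.0, -0.333, -0.943], [-1.0, 0.0, -0.0]]
wrist_force: [0.7, -0.1, 0.5]
gripper_width: 0.04
t: 41.8
ee_pos: [0.512, -0.3361, 0.1857]
tool_rot: [[0.0, -0.38, -0.925], [-0.0, -0.925, 0.38], [-1.0, -0.0, -0.0]]
wrist_force: [-0.2, 0.7, -0.3]
gripper_width: 0.0398
t 41.8 pos [ 0.512  -0.3361  0.1857] yaw y-axis -112.34 tilt [ 1.e-04 -0.e+00 -1.e+00] F [-0.2  0.7 -0.3] w 0.0398
turn 1.66  dx 0.0697 dy 0.0001 dz 0.0002 (q7 -1.54 q1 0.79)
plane z 0.0897 tilt [ 0.0392 -0.0203] centre [ 0.5102 -0.3345] free [ 0.5129 -0.3341  0.0882] orange 27 [ 0.5867 -0.369   0.0934] key yaw -24.3
plane z 0.0889 tilt [ 0.0402 -0.0187] centre [ 0.5111 -0.3342] free [ 0.5085 -0.3319  0.0883] orange 0 None key yaw None
[ 0.78969424  0.31389191 -0.34490139  1.61616627  0.11085117  1.2309069
 -1.53848959]
scene 200 ((508.1588439941406, -333.9979553222656), (21.593578338623047, 80.47431945800781), 64.59455871582031)
top 90 ((495.48565673828125, -327.842529296875), (16.97381019592285, 47.76008224487305), 66.6312255859375)
```

View pics/s18.png

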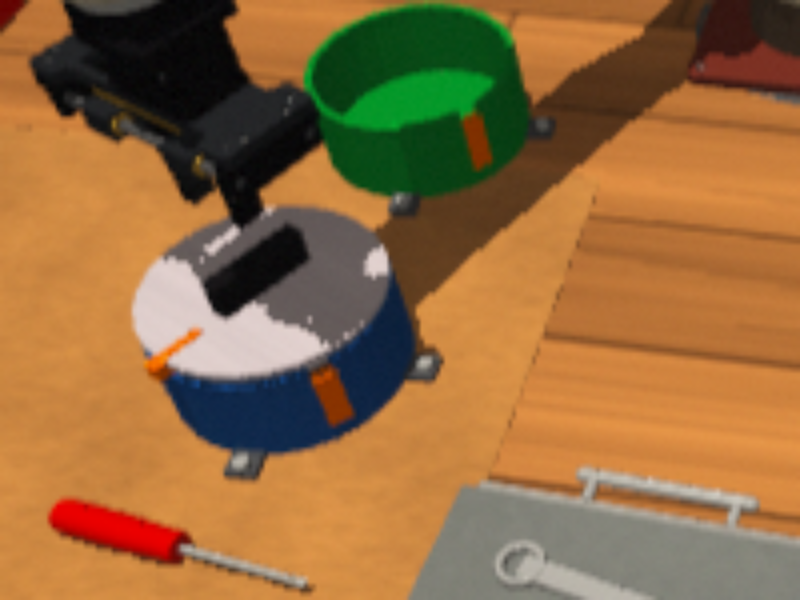

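The lid rides on the rim with the origin about 67 mm up and 0.044 rad of tilt, centred on the can and with its key at yaw −24°. I refine the notch angle from the stripe, then regrasp.

```bash
python3 -c "
from h import *
p,X=cloud('scene'); h=cv2.cvtColor(p,cv2.COLOR_BGR2HSV)
m=(h[...,0]<=18)&(h[...,1]>200)&(X[...,2]<.085)&(X[...,2]>.02)&(np.hypot(X[...,0]-.5108,X[...,1]+.3343)<.1)&(X[...,1]>-.33)
v,u=np.nonzero(m); print(m.sum(),u.mean(),v.mean(),v.min(),v.max())
for vv in range(v.min(),v.max()+1): print(vv,u[v==vv].min(),u[v==vv].max(),X[vv,u[v==vv]].mean(0).round(3),end=' | ')
print()
w=X[m]; a=np.degrees(np.arctan2(w[:,1]+.3343,w[:,0]-.5108)); print('ang',a.mean(),np.median(a),a.min(),a.max())
for t in (44,46,48,50,52):
    t=np.radians(t); print(np.degrees(t),proj('scene',[[.5108+.092*np.cos(t),-.3343+.092*np.sin(t),z] for z in (.066,.05,.035)]).round(1).tolist())
"
python3 -m crank '[0.02,0,0,1.7,0.02,0,0,0,0.02,0,0,0,0.008,0,0,0,0.004,0,0,0,0,0,0,0]'
python3 -c "
from h import *
plan([.511,-.3345,.112],-114)"
```

```text
84 132.38095238095238 207.98809523809524 202 215
202 130 133 [ 0.565 -0.266  0.069] | 203 128 133 [ 0.568 -0.268  0.068] | 204 128 134 [ 0.57  -0.266  0.066] | 205 128 134 [ 0.57  -0.268  0.061] | 206 128 135 [ 0.57  -0.267  0.057] | 207 129 135 [ 0.571 -0.267  0.053] | 208 129 135 [ 0.57  -0.269  0.047] | 209 130 136 [ 0.57  -0.267  0.043] | 210 130 136 [ 0.571 -0.268  0.039] | 211 131 137 [ 0.569 -0.267  0.033] | 212 131 137 [ 0.571 -0.267  0.031] | 213 132 137 [ 0.57  -0.267  0.025] | 214 132 134 [ 0.574 -0.271  0.024] | 215 133 133 [ 0.575 -0.271  0.021] | 
ang 48.376380870084674 48.24726945897643 42.64075773842234 54.29400204359399
44.0 [[128.7, 205.6], [130.3, 209.1], [131.7, 212.4]]
46.0 [[129.8, 205.1], [131.3, 208.6], [132.7, 211.9]]
48.00000000000001 [[130.8, 204.6], [132.4, 208.1], [133.8, 211.4]]
50.0 [[131.9, 204.0], [133.4, 207.6], [134.8, 210.8]]
52.0 [[132.9, 203.4], [134.4, 207.0], [135.7, 210.3]]
t: 42.7
ee_pos: [0.5119, -0.3363, 0.1138]
tool_rot: [[0.0, -0.412, -0.911], [0.0, -0.911, 0.412], [-1.0, -0.0, 0.0]]
wrist_force: [0.4, 0.8, 0.1]
gripper_width: 0.0398
t 42.7 pos [ 0.5119 -0.3363  0.1138] yaw y-axis -114.3 tilt [ 0.e+00  1.e-04 -1.e+00] F [0.4 0.8 0.1] w 0.0398
turn -0.30  dx 0.0018 dy -0.0013 dz 0.0016 (q7 -1.59 q1 0.78)
```

```bash
python3 -m crank '[0.002,-0.0013,0.0016,0,0,0,0,0]'
python3 -m crank '[0,0,0,0,0,0,0,0,0,0,0,0,0,0,0,0]' 0 30
python3 -c "
from h import *
st();lidfit('scene',.09,.511,-.336)"
python3 -m crank '[0,0,0,-5,0,0,0,-5,0,0,0,-5,0,0,0,0]'
python3 -c "
from h import *
st();lidfit('scene',.09,.511,-.336)"
```

```text
t: 42.9
ee_pos: [0.5111, -0.3343, 0.1123]
tool_rot: [[0.001, -0.412, -0.911], [-0.0, -0.911, 0.412], [-1.0, 0.0, -0.001]]
wrist_force: [0.5, 0.0, 0.7]
gripper_width: 0.04
t: 43.3
ee_pos: [0.5108, -0.3349, 0.1119]
tool_rot: [[-0.0, -0.412, -0.911], [-0.001, -0.911, 0.412], [-1.0, 0.001, -0.0]]
wrist_force: [-1.3, -0.6, -1.7]
gripper_width: 0.0157
t 43.3 pos [ 0.5108 -0.3349  0.1119] yaw y-axis -114.33 tilt [-0.e+00 -7.e-04 -1.e+00] F [-1.3 -0.6 -1.7] w 0.0157
plane z 0.0898 tilt [ 0.0347 -0.0268] centre [ 0.5094 -0.3345] free [ 0.512  -0.3337  0.0887] orange 30 [ 0.5864 -0.369   0.0929] key yaw -24.1
t: 43.75
ee_pos: [0.5111, -0.3344, 0.1119]
tool_rot: [[0.0, -0.161, -0.987], [0.0, -0.987, 0.161], [-1.0, -0.0, -0.0]]
wrist_force: [-0.6, -0.1, 1.4]
gripper_width: 0.0159
t 43.75 pos [ 0.5111 -0.3344  0.1119] yaw y-axis -99.24 tilt [ 4.e-04  1.e-04 -1.e+00] F [-0.6 -0.1  1.4] w 0.0159
plane z 0.0898 tilt [ 0.0412 -0.0141] centre [ 0.51   -0.3339] free [ 0.5125 -0.3331  0.0886] orange 31 [ 0.5936 -0.3467  0.0933] key yaw -8.7
```

Turning works cleanly: the key yaw went from −24° to −9° and the ride height held. Continuing.

```bash
python3 -m crank '[0,0,0,-5,0,0,0,-5,0,0,0,-5,0,0,0,-5,0,0,0,-5,0,0,0,-5,0,0,0,-5,0,0,0,-5,0,0,0,0,0,0,0,0]'
python3 -c "
from h import *
st();lidfit('scene',.09,.511,-.336)"
```

```text
t: 44.8
ee_pos: [0.511, -0.3344, 0.1119]
tool_rot: [[0.0, 0.507, -0.862], [-0.0, -0.862, -0.507], [-1.0, 0.0, -0.0]]
wrist_force: [-0.4, -0.2, 3.7]
gripper_width: 0.016
t 44.8 pos [ 0.511  -0.3344  0.1119] yaw y-axis -59.53 tilt [ 2.e-04 -1.e-04 -1.e+00] F [-0.4 -0.2  3.7] w 0.016
plane z 0.0897 tilt [0.0393 0.018 ] centre [ 0.5121 -0.3336] free [ 0.5136 -0.3327  0.0882] orange 33 [ 0.5831 -0.2915  0.0933] key yaw 30.7
```

```bash
python3 -m crank '[0,0,0,-3,0,0,0,-3,0,0,0,-3,0,0,0,-3,0,0,0,-3,0,0,0,-1.5,0,0,0,0,0,0,0,0]' - 12
python3 -c "
from h import *
st();lidfit('scene',.088,.511,-.336)"
```

```text
t: 45.65
ee_pos: [0.5109, -0.3348, 0.1118]
tool_rot: [[0.0, 0.732, -0.681], [-0.0, -0.681, -0.732], [-1.0, 0.0, 0.0]]
wrist_force: [-0.3, -1.6, 1.7]
gripper_width: 0.0169
t 45.65 pos [ 0.5109 -0.3348  0.1118] yaw y-axis -42.95 tilt [ 2.e-04 -4.e-04 -1.e+00] F [-0.3 -1.6  1.7] w 0.0169
plane z 0.0897 tilt [0.0316 0.0267] centre [ 0.5119 -0.3339] free [ 0.5138 -0.3331  0.0884] orange 32 [ 0.5716 -0.2778  0.0926] key yaw 43.2
```

```bash
python3 -m crank '[0,0,0,0,0,0,0,-1.5,0,0,0,-1,0,0,0,0]' - 15
python3 -c "
from h import *
st();lidfit('scene',.088,.511,-.336)
p,X=cloud('scene'); cv2.imwrite('pics/s19.png',cv2.resize(p[110:260,50:250],None,fx=4,fy=4))"
```

```text
t: 46.1
ee_pos: [0.5108, -0.3346, 0.1117]
tool_rot: [[0.0, 0.763, -0.646], [-0.0, -0.646, -0.763], [-1.0, 0.0, 0.0]]
wrist_force: [1.0, -3.6, 0.6]
gripper_width: 0.0167
t 46.1 pos [ 0.5108 -0.3346  0.1117] yaw y-axis -40.27 tilt [ 0.e+00 -2.e-04 -1.e+00] F [ 1.  -3.6  0.6] w 0.0167
plane z 0.0896 tilt [0.0294 0.0279] centre [ 0.5119 -0.3341] free [ 0.5135 -0.3332  0.0887] orange 27 [ 0.5685 -0.275   0.093 ] key yaw 46.2
```

View pics/s19.png

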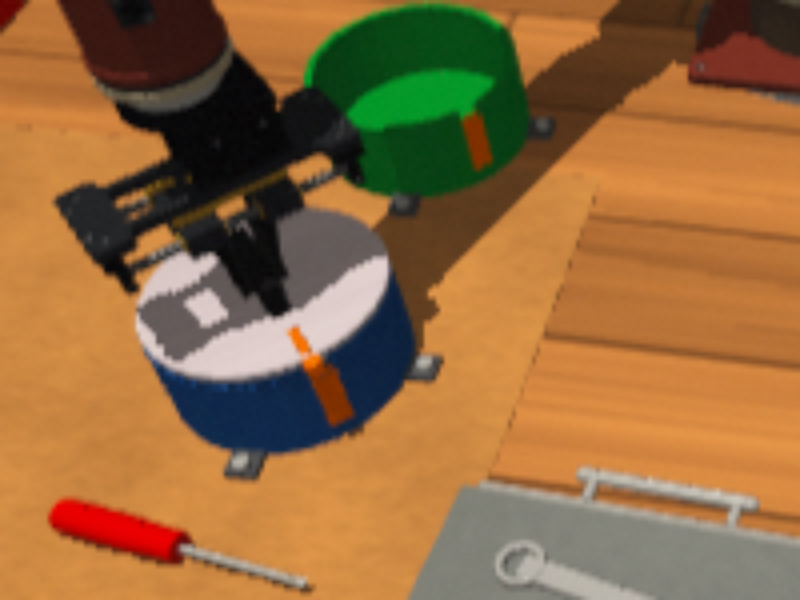

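The lug, at (308,355), is almost over the notch stripe at (325,390) and hasn't dropped. I inch on with a light grip.

```bash
python3 -m crank '[0,0,0,-1,0,0,0,-1,0,0,0,0]' - 15
python3 -m crank '[0,0,0,0,0,0,0,0]' - 3
python3 -c "
from h import *
st();lidfit('scene',.086,.511,-.336)"
```

```text
t: 46.5
ee_pos: [0.5107, -0.3343, 0.1114]
tool_rot: [[-0.0, 0.785, -0.619], [0.0, -0.619, -0.785], [-1.0, -0.001, 0.0]]
wrist_force: [1.5, -4.9, -2.1]
gripper_width: 0.016
t: 46.7
ee_pos: [0.5106, -0.3342, 0.1114]
tool_rot: [[-0.001, 0.785, -0.62], [0.0, -0.62, -0.785], [-1.0, -0.001, 0.0]]
wrist_force: [0.3, -4.7, -3.0]
gripper_width: 0.0165
t 46.7 pos [ 0.5106 -0.3342  0.1114] yaw y-axis -38.31 tilt [-7.e-04  5.e-04 -1.e+00] F [ 0.3 -4.7 -3. ] w 0.0165
plane z 0.0892 tilt [0.0246 0.0253] centre [ 0.511  -0.3334] free [ 0.5127 -0.3325  0.0885] orange 35 [ 0.5655 -0.2697  0.0901] key yaw 49.5
```

```bash
python3 -m crank '[0,0,0,0,0,0,0,0,0,0,0,0]' 0.022
python3 -c "
from h import *
st();lidfit('scene',.084,.511,-.336)
p,X=cloud('scene'); cv2.imwrite('pics/s20.png',cv2.resize(p[110:260,50:250],None,fx=4,fy=4))"
```

```text
t: 47.05
ee_pos: [0.5111, -0.3338, 0.1118]
tool_rot: [[0.0, 0.785, -0.619], [0.001, -0.619, -0.785], [-1.0, -0.0, -0.0]]
wrist_force: [-0.2, 0.2, 0.5]
gripper_width: 0.0218
t 47.05 pos [ 0.5111 -0.3338  0.1118] yaw y-axis -38.28 tilt [ 0.e+00  6.e-04 -1.e+00] F [-0.2  0.2  0.5] w 0.0218
plane z 0.0855 tilt [-0.003   0.0002] centre [ 0.5122 -0.3331] free [ 0.5135 -0.3323  0.0886] orange 33 [ 0.5653 -0.2696  0.0851] key yaw 50.2
```

View pics/s20.png

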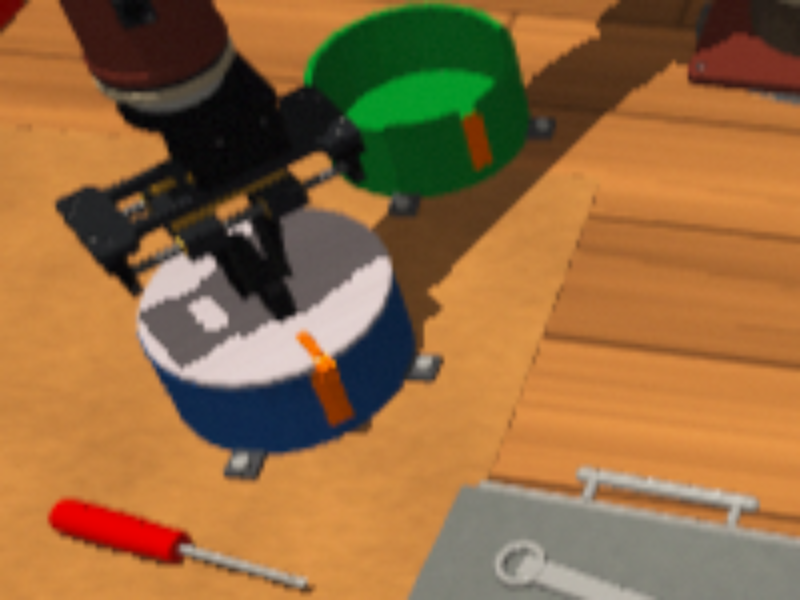

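The key has dropped: the lid is flat, the plate is at 85.5 mm (nominal 84) and the lug at (322,362) lines up with the stripe. I retreat and verify.

```bash
python3 -m crank '[0,0,0,0,0,0,0,0]' 0.04
python3 -m crank '[-0.02,0,0,0,-0.03,0,0,0,-0.03,0,0,0,-0.04,0,0,0,-0.04,0,0,0,0,-0.04,0.03,0,0,-0.05,0.03,0,0,-0.05,0.03,0,0,-0.05,0.03,0,0,0,0,0,0,0,0,0]'
python3 -c "
from h import *
st();lidfit('scene',.084,.511,-.336);lidfit('top',.084,.511,-.336)
for c in('scene','top'):
    p,X=cloud(c); cv2.imwrite('pics/%s21.png'%c,p)
    Z=X[...,2]; m=(X[...,0]>.59)&(X[...,0]<.64)&(abs(X[...,1])<.045)&(Z>.045)&(Z<.07)
    w=X[m]; print(c,len(w),np.polyfit(w[:,1],w[:,0],1) if len(w)>5 else '')
    h=cv2.cvtColor(p,cv2.COLOR_BGR2HSV)
    m=(abs(Z-.022)<.006)&(h[...,0]>160)&(h[...,1]>50)&(X[...,0]<.6)&(X[...,1]>.1); print('pink lid plate z bias',np.median(Z[m]),m.sum())
"
```

```text
t: 47.35
ee_pos: [0.5109, -0.3343, 0.1117]
tool_rot: [[-0.0, 0.785, -0.62], [0.0, -0.62, -0.785], [-1.0, -0.0, -0.0]]
wrist_force: [1.0, 0.4, -0.9]
gripper_width: 0.0312
t: 48.45
ee_pos: [0.3115, -0.3142, 0.2723]
tool_rot: [[0.0, 0.783, -0.622], [-0.002, -0.622, -0.783], [-1.0, 0.002, 0.001]]
wrist_force: [1.3, 0.6, 0.5]
gripper_width: 0.04
t 48.45 pos [ 0.3115 -0.3142  0.2723] yaw y-axis -38.43 tilt [ 5.0e-04 -1.9e-03 -1.0e+00] F [1.3 0.6 0.5] w 0.04
plane z 0.0856 tilt [-0.0025 -0.0016] centre [ 0.5117 -0.333 ] free [ 0.5117 -0.333   0.0899] orange 34 [ 0.5648 -0.2698  0.0851] key yaw 49.9
plane z 0.0847 tilt [ 0.0023 -0.0003] centre [ 0.5106 -0.3344] free [ 0.5106 -0.3344  0.0912] orange 0 None key yaw None
scene 131 [0.05538973 0.61944666]
pink lid plate z bias 0.02319620626398161 3558
top 84 [0.05975265 0.61934953]
pink lid plate z bias 0.022434455974872813 4324
```

```bash
python3 -c "
import cv2
a=cv2.imread('pics/scene21.png');b=cv2.imread('pics/top21.png')
import numpy as np
cv2.imwrite('pics/both21.png',np.vstack([cv2.resize(a,(400,300)),cv2.resize(b,(400,300))]))
x=cv2.resize(a[130:240,60:190],None,fx=4,fy=4);y=cv2.resize(b[130:240,330:460],None,fx=4,fy=4)
cv2.imwrite('pics/crop21.png',cv2.resize(np.hstack([x,y]),(800,340)))"
```

```text
(no output)
```

View pics/both21.png

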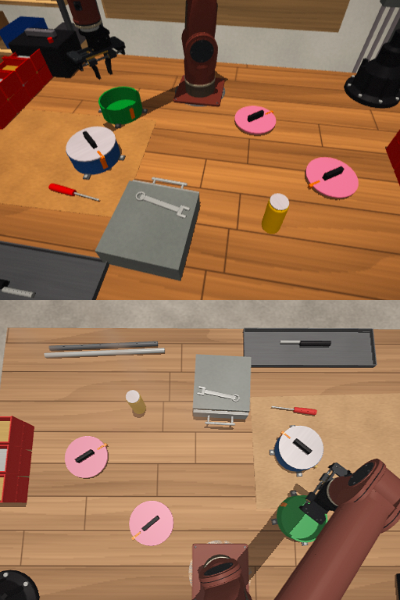

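View pics/crop21.png

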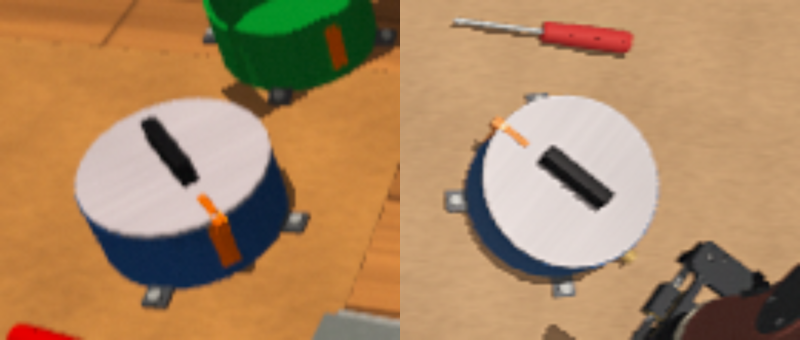

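The lid is flat and home: the plate reads 84.4 mm after bias (nominal 84), tilt is under 0.003 rad and the lug sits on the notch stripe. The drawer is shut, with the handle at x=0.6194. The oil can, screwdriver and wrench look where they were, and the arm is clear.

```bash
python3 -c "
from h import *
st(); r.sign_off(); print(r.observe()['t'])"
```

```text
t 48.65 pos [ 0.3134 -0.3138  0.2716] yaw y-axis -38.21 tilt [ 4.e-04  7.e-04 -1.e+00] F [ 0.2 -0.4 -0.7] w 0.0396
the job is handed in; nothing more can be done
the job is handed in; nothing more can be done
```

I finished the job and handed it in at about 49 s; the hand-in gives no verdict.

**What I did:**
- **Drawer:** I pulled it to its stop. The first pull measured only 175 mm, so I pushed it shut and pulled again. Full travel came to 182 mm, so it had simply started about 7 mm ajar.
- **Caps:** there were two, and both went into the blue canister. Then I shut the drawer.
- **Lid:** I laid the silver lid on the rim with its key about 72° from the notch, then let go and regrasped it with the gripper turned half round. I turned it on the rim until the key dropped in, and it fell home when I released the grip.

**Last checks:**
- **Lid seating:** the plate is at about 84.4 mm (84 nominal, after correcting for camera bias), tilted less than 0.003 rad and within about 2 mm of centre.
- **Key:** the lug lines up with the notch stripe. Its yaw measured 49.9° against about 48.3° for the notch, roughly 2.5 mm apart and within the 8 mm allowed.
- **Drawer and other things:** the handle is at its shut position (x ≈ 0.619). The oil can, screwdriver and wrench look unmoved in the pictures, though I did not measure them. The arm is clear.

**Disagreements:** the two cameras differed by 1 to 2 mm on the lid's centre. During the last degrees, with a light grip, the lid lagged the jaws by 3 to 4°, so I turned on a little further.

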